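Rebuild the column of coffee tins

TASK

First stack the red coffee tin squarely on the black one that stands on the rubber mat, edges in line, and let go of it. Only then take the cream tin that has fallen on its side, stand it upright on its base on the free counter and let go; then take it again and set it squarely on the red tin, so that the three make one straight column with the lids up. Put the tins down gently rather than dropping them, do not push the black tin out of place, and leave the paper cup, the tamper and the bowl alone.

Things in the scene. Friction and masses are not known exactly. Their poses are not given: they have to be found in the camera images.
- black_tin: Black coffee tin, closed, smooth straight sides: 80 mm along its x, 62 along y, 90 tall along z (+z to the flat steel-coloured lid); same after a half turn about z. 0.2 to 0.35 kg. Origin: centre of the underside. Stands upright and loose on the mat, its underside 5 mm above the counter: the bottom of the column.
- red_tin: Red coffee tin, closed, smooth straight sides: 80 mm along its x, 62 along y, 90 tall along z (+z to the flat steel-coloured lid); same after a half turn about z. 0.2 to 0.35 kg. Origin: centre of the underside. Starts upright on the bare counter (z = 0).
- cream_tin: Cream, red-labelled coffee tin, closed, smooth straight sides: 80 mm along its x, 62 along y, 90 tall along z (+z to the flat steel-coloured lid); same after a half turn about z. 0.2 to 0.35 kg. Origin: centre of the underside. Starts lying on a 62 x 90 face on the bare counter: origin 40 mm up, z level and pointing away from the robot (+x within 25 deg), x down, y level.
- mat: Black rubber bar mat, 150 x 130 x 5 mm, fixed to the counter. Origin: centre of its underside, z up.
- paper_cup: Bystander: red and white small takeaway cup with a white lid, 64 mm across, 68 mm tall, loose. Origin: centre of the underside.
- tamper: Bystander: coffee tamper standing on its steel foot (58 mm across), wooden knob up, 74 mm tall, loose. Origin: centre of the underside.
- bowl: Bystander: white ceramic bowl, 90 mm across, 45 mm tall, loose. Origin: centre of the underside.

How it is judged:
On the way, in this order (a step that is already met when the one before it is completed fails the run):
1. the red tin stands squarely on the black tin, let go (horizontal distance between red_tin and black_tin below 0.008 m and z of red_tin in the frame of black_tin between 0.086 and 0.094 m and angle between the x axis of red_tin and the x axis of black_tin, either way round below 0.12 rad and angle between red_tin's own z axis and vertical below 0.06 rad and linear speed of red_tin below 0.02 m/s and contact force between red_tin and the fingers below 0.1 N), for 0.2 s.
2. the cream tin stands upright on the counter, let go (angle between cream_tin's own z axis and vertical below 0.06 rad and height (world z) of cream_tin below 0.01 m and linear speed of cream_tin below 0.02 m/s and contact force between cream_tin and the fingers below 0.1 N), for 0.2 s.
At the end, for the whole second after the job is handed in: Column black, red, cream on the mat, lids up, upright within 0.06 rad; each upper tin centred on the one below within 8 mm, in line within 0.12 rad (half turns count the same), 90 +-4 mm above it; black tin within 30 mm of its start; all at rest and let go (all of step 1 and horizontal distance between cream_tin and red_tin below 0.008 m and z of cream_tin in the frame of red_tin between 0.086 and 0.094 m and angle between the x axis of cream_tin and the x axis of red_tin, either way round below 0.12 rad and angle between each of cream_tin, black_tin's own z axis and vertical below 0.06 rad and linear speed of cream_tin below 0.02 m/s and z of black_tin in the frame of mat below 0.009 m and distance of black_tin from where it was at the start of the episode below 0.03 m and contact force between each of black_tin, cream_tin and the fingers below 0.1 N); the robot touches nothing.
It fails at once if a tin is dropped: it moves faster than 0.5 m/s with the fingers off it ((linear speed of black_tin above 0.5 m/s and contact force between black_tin and the fingers below 0.1 N) or (linear speed of red_tin above 0.5 m/s and contact force between red_tin and the fingers below 0.1 N) or (linear speed of cream_tin above 0.5 m/s and contact force between cream_tin and the fingers below 0.1 N)).
It fails at once if the black tin is pushed more than 30 mm from its place (distance of black_tin from where it was at the start of the episode above 0.03 m).
It fails at once if the paper cup, the tamper or the bowl is moved more than 20 mm or tipped (distance of any of paper_cup, tamper, bowl from where it was at the start of the episode above 0.02 m or angle between any of paper_cup, tamper, bowl's own z axis and vertical above 0.25 rad).
It also fails if it takes over 72 s, if anything falls off the work surface, if the arm or the gripper's body presses on something with over 40 N, if the wrist force passes 120 N, or if a joint passes its speed limit or range.

ROBOT

A 6-joint arm with a two-finger parallel gripper is mounted at the origin on the work surface. World frame = base frame: x ahead of the robot, y to its left, z up, the work surface at z = 0. Lengths are in m, angles in rad, forces in N, time in s.
With the tool pointing down it reaches from about 0.375 to 0.925 m from the base axis. Payload 5.7 kg.
Tool frame: the origin (TCP) lies midway between the tips of the shut fingers; the grasp point (between the pads) lies behind it (arm.tcp_to_grasp is the x of the grasp point in the tool frame, in m); x points along the fingers, y is the direction in which the jaws open and shut, and the axes are right-handed (so a half turn about x gives the same grasp; the last joint's range is limited). The gripper opens to 85 mm and grips with 20 to 120 N. Pads are 22 mm wide; open, the fingers measure 114 mm over their backs; the gripper's body (76 mm by 85 mm) begins 54 mm behind the grasp point. The pads swing forward as they close: fully open they stand 13 mm farther back than shut.
Start: joints at [-1.242, 0.359, 1.51, -0, 1.272, -0.115], TCP at [0.258, -0.542, 0.231] pointing down, gripper open.
Joint ranges: [-2.97, 2.97], [-1.01, 2.36], [0.21, 2.38], [-0.96, 4.11], [0.2, 2.71], [-2.98, 2.98]. Speed limits (rad/s): [2.39, 2.39, 3.14, 3.14, 3.14, 3.14].

INTERFACE

Orientations are given as a rotation vector (axis times angle).
In Python, from station import arm gives the robot as it stands.
- The arm moves only by the tool step_arm, never from a script. Its argument "plan" is a list of rows, each a list of 3 entries, a list of its own where there are three numbers: the closure, from -1 (fully open) to 1 (shut), so that 0 is half open, then the shift along the tool's x, y, z in m, then the turn, a rotation vector about the tool's x, y, z in rad. A call has 1 to 5 rows; each row is the pose to reach, as a shift and turn from the pose measured when the call began, along the tool's axes at that moment; what a row does not reach only later rows make up. A row lasts 1/12 s, in which the tool goes at most 41.7 mm and 7.16 degrees, less where a joint would pass 70% of its speed; a pose out of reach is approached as far as the arm can. A call with a gripper value outside its range is refused whole. The fingers move at their own pace and stop on an object; "newtons" is the grip in N (left out, the last holds). Time passes only in rows, so rows that repeat a pose let the fingers close. It gives the time, the measured TCP pose, the force and the opening at its end, in the units of the state.
- arm.read_state(): the state, without advancing time (a new reading comes with each control period).
- arm.grab_frame(name): name is "side" or "top" or "wrist"; returns a dict with "img" (400x640x3 uint8, blue, green, red), "fx", "fy", "cx", "cy" (pixels), "origin" and "rotation" of the camera in the world; the wrist camera has in their place "mount" (4x4, takes a point from camera to tool coordinates, whose origin is the TCP and whose axes are the tool frame's). Camera axes: x right, y up, looking along -z (the intrinsics and any distortion apply to the point x, -y, -z); pixel columns grow to the right and rows downward; lengths in m; the calibration is good to about 2 mm. A picture is of the moment at which its call begins: read the wrist's pose just before it. There is no depth.
- arm.close_job(): hands the job in, once; it reports no verdict.
The state is a dict: "time": time; "q": joint angles; "qvel": joint speeds; "effort": joint torques, N m; "position": TCP position; "eef_rot": TCP orientation; "force": force on the tool from outside, world axes, zero at the start; "ft_torque": the same for the moment, N m; "finger_gap": finger opening in m.
Only numpy, scipy, OpenCV 4.12 (cv2) and the standard library are available. Lean on these libraries where they do the work, as an engineer would, in place of code of your own. Each camera call takes 0.05 s, during which the arm holds its last target.

## Working session

There is one attempt and no reset: what is moved stays moved. The work goes in short steps, Python scripts to look and compute and a tool call to move; the robot and the scene stay as the last step left them, time stands still between calls to the robot, and variables do not carry over. Pictures are saved under pics/ and viewed, and the job is handed in when it is done.

Besides the shell and the picture viewer there is one more tool, called after "Request:" as name([rows], argument=value, ...), one row to a line, values as JSON. step_arm: Moves the arm, as the interface text tells. Its arguments: {"type":"object","properties":{"plan":{"type":"array","items":{"type":"array"}},"newtons":{"type":"number"}},"required":["plan"]}

```bash
mkdir -p pics; ls; cat > h.py <<'E'
from station import arm
import numpy as np, cv2
from scipy.spatial.transform import Rotation as R
def ray(f,u,v,pose=None):
    d=np.array([(u-f["cx"])/f["fx"],-(v-f["cy"])/f["fy"],-1.0])
    if "mount" in f:
        M=np.array(f["mount"]);T=np.eye(4);T[:3,:3]=R.from_rotvec(pose["eef_rot"]).as_matrix();T[:3,3]=pose["position"]
        M=T@M;return M[:3,3],M[:3,:3]@d
    Rm=np.array(f["rotation"]);Rm=Rm if Rm.shape==(3,3) else R.from_rotvec(Rm).as_matrix()
    return np.array(f["origin"]),Rm@d
def onplane(f,u,v,z,pose=None):
    o,d=ray(f,u,v,pose);return o+d*(z-o[2])/d[2]
E
python3 - <<'E'
from h import *
s=arm.read_state();print(s,arm.tcp_to_grasp)
for n in("side","top","wrist"):
    f=arm.grab_frame(n);cv2.imwrite(f"pics/{n}0.png",f["img"]);print(n,{k:v for k,v in f.items() if k!="img"})
E
```

```text
pics
{'time': 0.0, 'q': array([-1.24211564e+00,  3.59519124e-01,  1.51144445e+00, -2.19123505e-05,
        1.27249566e+00, -1.15117365e-01]), 'qvel': array([ 3.00229795e-04, -5.63751279e-04,  1.94634709e-04,  5.78148502e-05,
       -4.58748719e-06,  1.11773735e-03]), 'effort': array([-4.51328815e-03, -5.27632892e+01, -2.78620648e+01, -4.46617651e-04,
        1.29051073e-02,  2.59728375e-05]), 'position': array([ 0.25737727, -0.54123401,  0.23044061]), 'eef_rot': array([ 1.97597305,  0.44774232, -1.97641825]), 'force': array([0.55664954, 0.10765506, 0.59489816]), 'ft_torque': array([-0.01148977,  0.02108725,  0.00322504]), 'finger_gap': 0.08536221869851834} -0.0187
side {'fx': 430.54794181327344, 'fy': 430.54794181327344, 'cx': 317.33211515713214, 'cy': 196.89402317347583, 'origin': array([0.44596032, 0.72036559, 0.94378833]), 'rotation': array([ 0.07474999, -0.99252908, -2.82032929])}
top {'fx': 379.8274874522679, 'fy': 379.8274874522679, 'cx': 320.23195180946664, 'cy': 198.92385489486335, 'origin': array([0.42035879, 0.02753337, 0.93190659]), 'rotation': array([ 0.12432977, -0.13051618, -1.58481377])}
wrist {'fx': 285.40968589103227, 'fy': 285.40968589103227, 'cx': 321.1373528892857, 'cy': 201.47962174929788, 'mount': array([[ 7.89783170e-04,  3.16640876e-01, -9.48545166e-01,
        -1.43800676e-01],
       [ 9.99999655e-01, -4.95759425e-04,  6.67132385e-04,
         9.61268115e-04],
       [-2.59008824e-04, -9.48545365e-01, -3.16641158e-01,
        -8.06671099e-02],
       [ 0.00000000e+00,  0.00000000e+00,  0.00000000e+00,
         1.00000000e+00]])}
```

View pics/top0.png

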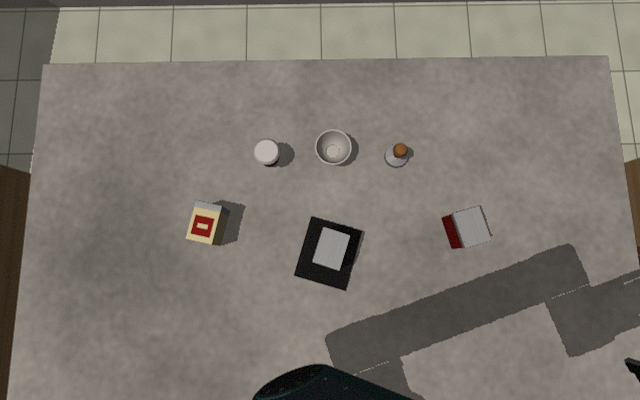

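View pics/side0.png

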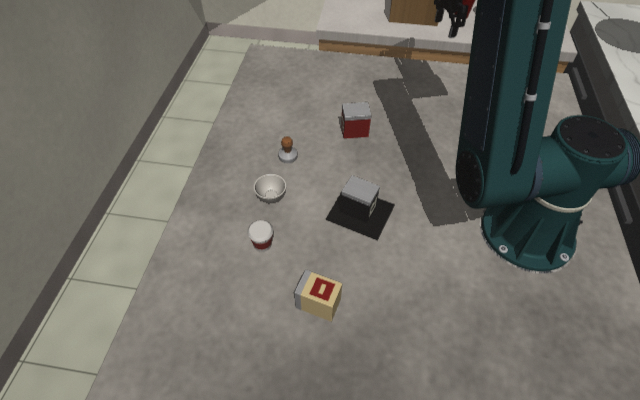

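View pics/wrist0.png

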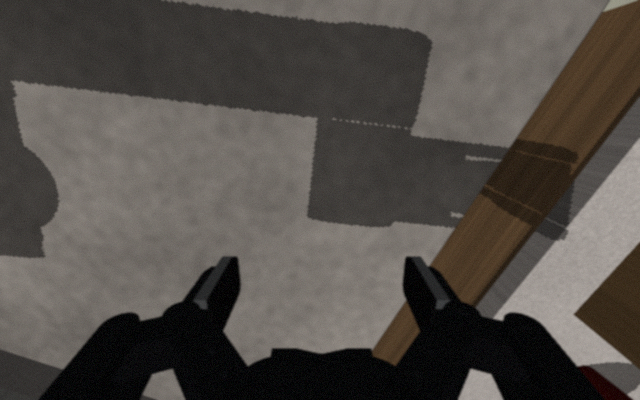

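The top view shows the cream tin near (206,224), the black lid near (331,249) on the mat, and the red tin's lid near (472,227). The side view agrees, and the cup, bowl and tamper lie farther ahead. Next I'll measure the lids.

```bash
python3 - <<'E'
from h import *
im=cv2.imread("pics/top0.png")
c=[im[180:270,170:260],im[205:295,285:375],im[185:275,430:520]]
cv2.imwrite("pics/crop0.png",cv2.resize(np.hstack(c),None,fx=2.9,fy=2.9,interpolation=cv2.INTER_NEAREST))
for u,v in[(331,249),(472,227),(205,207),(490,260),(452,233),(195,235)]:print(im[v,u])
f=arm.grab_frame("top");im=f["img"]
hsv=cv2.cvtColor(im,cv2.COLOR_BGR2HSV)
# lids: low sat, bluish-grey
for nm,(u0,v0,u1,v1),z in(("black",(285,205,375,295),.095),("red",(430,185,520,275),.090),("cream",(170,180,260,270),.08)):
    sub=im[v0:v1,u0:u1].astype(int);h=hsv[v0:v1,u0:u1]
    if nm=="cream": m=(h[...,1]>70)&(h[...,2]>120)
    else: m=(sub[...,0]-sub[...,2]>=-2)&(sub.min(2)>130)
    m=cv2.morphologyEx(m.astype(np.uint8),cv2.MORPH_CLOSE,np.ones((7,7)))
    cs,_=cv2.findContours(m,cv2.RETR_EXTERNAL,cv2.CHAIN_APPROX_NONE);c=max(cs,key=cv2.contourArea)
    P=np.array([onplane(f,u+u0,v+v0,z)[:2] for u,v in c[:,0]])
    r=cv2.minAreaRect((P*1000).astype(np.float32));b=cv2.boxPoints(r)
    print(nm,cv2.contourArea(c),r,b.tolist())
E
```

```text
[141 143 146]
[134 136 140]
[146 147 151]
[118 124 130]
[ 0  0 59]
[128 168 188]
black 0.0 ((420.2898864746094, 28.14057159423828), (0.0, 0.0), 0.0) [[420.2898864746094, 28.14057159423828], [420.2898864746094, 28.14057159423828], [420.2898864746094, 28.14057159423828], [420.2898864746094, 28.14057159423828]]
red 0.0 ((455.4710388183594, -316.8607177734375), (0.0, 0.0), 0.0) [[455.4710388183594, -316.8607177734375], [455.4710388183594, -316.8607177734375], [455.4710388183594, -316.8607177734375], [455.4710388183594, -316.8607177734375]]
cream 811.5 ((504.5352478027344, 288.3951721191406), (60.81841278076172, 72.4173583984375), 76.64861297607422) [[462.2830505371094, 267.16925048828125], [532.7431030273438, 250.44647216796875], [546.7874755859375, 309.62109375], [476.327392578125, 326.3438720703125]]
```

View pics/crop0.png

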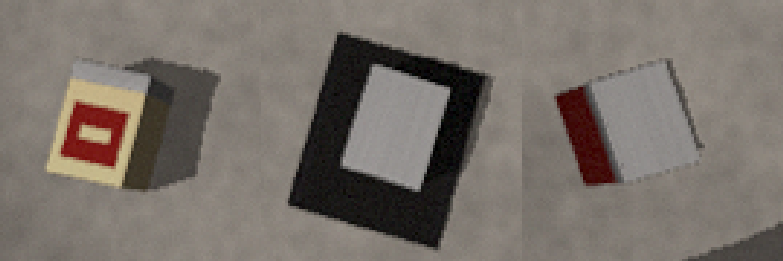

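```bash
python3 - <<'E'
from h import *
f=arm.grab_frame("top");im=cv2.GaussianBlur(f["img"],(3,3),0)
hsv=cv2.cvtColor(f["img"],cv2.COLOR_BGR2HSV)
out=[]
for nm,(u0,v0,u1,v1),z in(("black",(285,205,375,295),.095),("red",(430,185,520,275),.090),("cream",(170,180,260,270),.08)):
    sub=im[v0:v1,u0:u1].astype(int);h=hsv[v0:v1,u0:u1]
    m=(sub[...,0]-sub[...,2]>=-8)&(sub.min(2)>(75 if nm=="black" else 110))
    if nm=="cream": m|=(h[...,1]>70)&(h[...,2]>120)
    m=cv2.morphologyEx(m.astype(np.uint8),cv2.MORPH_OPEN,np.ones((3,3)))
    m=cv2.morphologyEx(m,cv2.MORPH_CLOSE,np.ones((5,5)))
    cs,_=cv2.findContours(m,cv2.RETR_EXTERNAL,cv2.CHAIN_APPROX_NONE);c=max(cs,key=cv2.contourArea)
    P=np.array([onplane(f,u+u0,v+v0,z)[:2] for u,v in c[:,0]])
    r=cv2.minAreaRect((P*1000).astype(np.float32));b=cv2.boxPoints(r)
    print(nm,cv2.contourArea(c),r,np.round(b).tolist())
    out.append(m*255)
cv2.imwrite("pics/m1.png",cv2.resize(np.hstack(out),None,fx=2.9,fy=2.9,interpolation=cv2.INTER_NEAREST))
E
```

```text
black 1022.5 ((447.50238037109375, 1.7299652099609375), (63.259159088134766, 81.25540161132812), 70.5110092163086) [[399.0, -15.0], [475.0, -42.0], [496.0, 18.0], [420.0, 45.0]]
red 933.5 ((490.486572265625, -312.2960510253906), (80.70594787597656, 61.75518035888672), 15.21777057647705) [[443.0, -293.0], [460.0, -353.0], [538.0, -331.0], [521.0, -272.0]]
cream 966.0 ((512.6510620117188, 286.468994140625), (60.81841278076172, 88.61750030517578), 76.64861297607422) [[463.0, 267.0], [549.0, 247.0], [563.0, 306.0], [477.0, 326.0]]
```

View pics/m1.png

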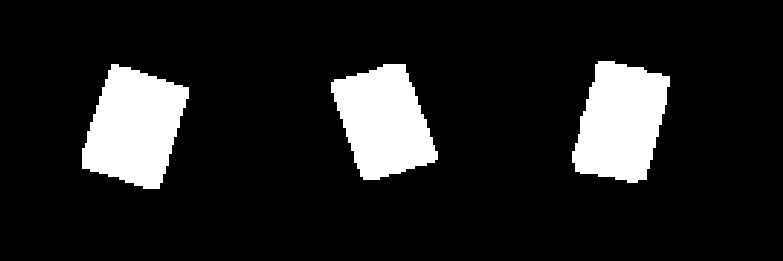

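```bash
cat >> h.py <<'E'
def orient(xdir,yaw_jaw):
    """tool rot with x=xdir and y as close to horizontal dir at angle yaw_jaw; picks sign nearest to current"""
    x=np.array(xdir,float);x/=np.linalg.norm(x)
    cur=R.from_rotvec(arm.read_state()["eef_rot"])
    best=None
    for s in(1,-1):
        y=s*np.array([np.cos(yaw_jaw),np.sin(yaw_jaw),0]);y-=x*(x@y);y/=np.linalg.norm(y)
        r=R.from_matrix(np.column_stack([x,y,np.cross(x,y)]))
        a=(cur.inv()*r).magnitude()
        if best is None or a<best[0]:best=(a,r)
    return best[1]
def go(p,rot=None):
    s=arm.read_state();c=R.from_rotvec(s["eef_rot"])
    rot=rot or c
    sh=c.inv().apply(np.array(p)-s["position"]);t=(c.inv()*rot).as_rotvec()
    print("t",round(s["time"],2),"pos",s["position"].round(4),"gap",round(s["finger_gap"],4),"F",s["force"].round(1),"q",s["q"].round(2))
    print(" shift",sh.round(4).tolist(),"turn",t.round(4).tolist())
D=[0,0,-1]
def jaw(deg):return np.deg2rad(deg+90)
E
python3 - <<'E'
from h import *
s=arm.read_state();print(R.from_rotvec(s["eef_rot"]).as_matrix().round(3))
go([.4905,-.3123,.2],orient(D,jaw(15.2)))
E
```

```text
[[-0.     0.429 -0.903]
 [ 0.001 -0.903 -0.429]
 [-1.    -0.001 -0.   ]]
t 0.25 pos [ 0.2575 -0.5415  0.2308] gap 0.0857 F [ 0.2 -0.8  0.4] q [-1.24  0.36  1.51 -0.    1.27 -0.12]
 shift [0.031, -0.1069, -0.3089] turn [0.1786, 0.0, 0.001]
```

Request:
step_arm([
  [-1, [0.006, -0.021, -0.062], [0.036, 0, 0]],
  [-1, [0.012, -0.043, -0.124], [0.071, 0, 0]],
  [-1, [0.018, -0.064, -0.185], [0.107, 0, 0]],
  [-1, [0.022, -0.08, -0.232], [0.134, 0, 0]],
  [-1, [0.022, -0.08, -0.232], [0.134, 0, 0]],
])

```text
time: 0.67
position: [0.4064, -0.3949, 0.2121]
eef_rot: [2.056, 0.32, -2.056]
force: [0.4, 0.9, -1.0]
finger_gap: 0.0857
```

```bash
python3 - <<'E'
from h import *
go([.4905,-.3123,.2],orient(D,jaw(15.2)))
f=arm.grab_frame("wrist");cv2.imwrite("pics/w1.png",f["img"])
E
```

```text
t 0.67 pos [ 0.4064 -0.3949  0.2121] gap 0.0857 F [ 0.4  0.9 -1. ] q [-0.89  0.33  1.61  0.    1.21  0.37]
 shift [0.0122, -0.0532, -0.1051] turn [0.0424, -0.0, 0.0009]
```

View pics/w1.png

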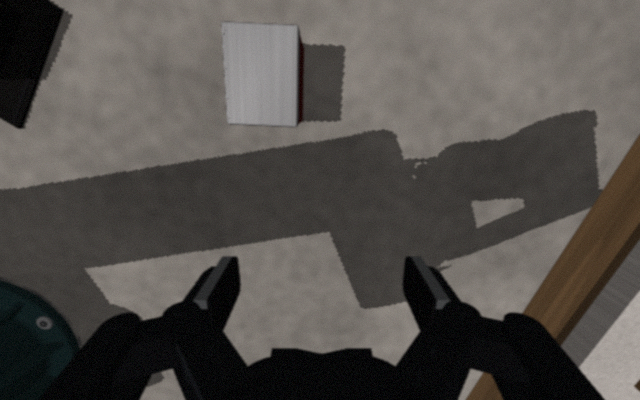

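The wrist view shows the red tin's lid, corners about (223,23) to (300,126), nearly square to the tool. I'll measure its pose from this view.

```bash
cat >> h.py <<'E'
def lid(box,z,name="wrist",dark=110,thr=-8,save=None):
    s=arm.read_state();f=arm.grab_frame(name);im=cv2.GaussianBlur(f["img"],(3,3),0)
    u0,v0,u1,v1=box;sub=im[v0:v1,u0:u1].astype(int)
    m=((sub[...,0]-sub[...,2]>=thr)&(sub.min(2)>dark)).astype(np.uint8)
    m=cv2.morphologyEx(m,cv2.MORPH_OPEN,np.ones((3,3)));m=cv2.morphologyEx(m,cv2.MORPH_CLOSE,np.ones((7,7)))
    cs,_=cv2.findContours(m,cv2.RETR_EXTERNAL,cv2.CHAIN_APPROX_NONE);c=max(cs,key=cv2.contourArea)
    P=np.array([onplane(f,u+u0,v+v0,z,s)[:2] for u,v in c[:,0]])
    r=cv2.minAreaRect((P*1000).astype(np.float32))
    a=r[2] if r[1][0]>r[1][1] else r[2]+90
    a=(a+90)%180-90
    print("centre mm",np.round(r[0],1),"size",np.round(sorted(r[1]),1),"long-axis yaw",round(a,1),"bbox",cv2.boundingRect(c))
    if save:
        k=f["img"].copy();cv2.drawContours(k,[c+[u0,v0]],-1,(0,255,0),1);cv2.imwrite(save,k)
E
python3 - <<'E'
from h import *
lid((200,5,330,145),.09,save="pics/w2.png",dark=120)
E
```

```text
centre mm [ 490.9 -313.5] size [61.5 79.7] long-axis yaw 15.2 bbox (29, 27, 75, 101)
```

View pics/w2.png

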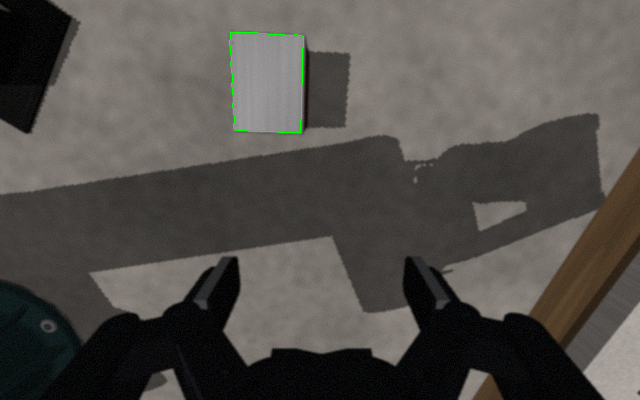

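The contour fits the lid, and the two views agree within 1 mm. I'll hover over it.

```bash
python3 - <<'E'
from h import *
go([.4905,-.313,.15],orient(D,jaw(15.2)))
E
```

```text
t 0.77 pos [ 0.4087 -0.3913  0.2116] gap 0.0855 F [-0.1 -1.2 -0.3] q [-0.89  0.33  1.61  0.    1.21  0.37]
 shift [0.062, -0.0489, -0.1019] turn [0.0498, -0.0016, 0.0039]
```

Request:
step_arm([
  [-1, [0.02, -0.016, -0.033], [0.02, 0, 0.001]],
  [-1, [0.04, -0.032, -0.066], [0.035, -0.001, 0.002]],
  [-1, [0.062, -0.049, -0.102], [0.05, -0.002, 0.004]],
  [-1, [0.062, -0.049, -0.102], [0.05, -0.002, 0.004]],
  [-1, [0.062, -0.049, -0.102], [0.05, -0.002, 0.004]],
])

```text
time: 1.18
position: [0.4908, -0.3106, 0.1481]
eef_rot: [2.076, 0.284, -2.082]
force: [0.1, 0.7, 0.9]
finger_gap: 0.0852
```

```bash
python3 - <<'E'
from h import *
go([.4905,-.313,.045],orient(D,jaw(15.2)))
f=arm.grab_frame("side");cv2.imwrite("pics/s3.png",f["img"])
E
```

```text
t 1.18 pos [ 0.4908 -0.3106  0.1481] gap 0.0852 F [0.1 0.7 0.9] q [-0.68  0.42  1.64 -0.    1.08  0.62]
 shift [0.1031, 0.0026, 0.0007] turn [0.0033, 0.0023, 0.003]
```

View pics/s3.png

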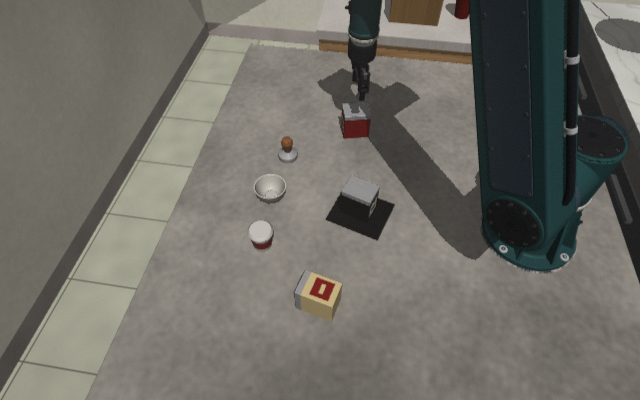

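The gripper hangs over the red tin (around (362,90)). I'll descend.

Request:
step_arm([
  [-1, [0.03, 0.002, 0.001], [0.003, 0.002, 0.003]],
  [-1, [0.06, 0.002, 0.001], [0.003, 0.002, 0.003]],
  [-1, [0.085, 0.002, 0.001], [0.003, 0.002, 0.003]],
  [-1, [0.103, 0.002, 0.001], [0.003, 0.002, 0.003]],
  [-1, [0.103, 0.002, 0.001], [0.003, 0.002, 0.003]],
])

```text
time: 1.65
position: [0.4868, -0.315, 0.0438]
eef_rot: [2.078, 0.277, -2.085]
force: [-1.3, 0.7, -0.1]
finger_gap: 0.0857
```

Request:
step_arm([
  [0.2, [0, 0, 0], [0, 0, 0]],
  [1, [0, 0, 0], [0, 0, 0]],
  [1, [0, 0, 0], [0, 0, 0]],
  [1, [0, 0, 0], [0, 0, 0]],
  [1, [0, 0, 0], [0, 0, 0]],
], newtons=60)

```text
time: 2.07
position: [0.4874, -0.3161, 0.0454]
eef_rot: [2.078, 0.274, -2.082]
force: [-1.5, -0.4, 5.0]
finger_gap: 0.0615
```

Request:
step_arm([
  [1, [0, 0, 0], [0, 0, 0]],
  [1, [0, 0, 0], [0, 0, 0]],
  [1, [0, 0, 0], [0, 0, 0]],
])

```text
time: 2.32
position: [0.4875, -0.316, 0.0455]
eef_rot: [2.078, 0.274, -2.082]
force: [0.3, -0.1, -1.5]
finger_gap: 0.0617
```

```bash
python3 - <<'E'
from h import *
go([.4905,-.313,.2],orient(D,jaw(15.2)))
lid((250,130,400,300),.09,save="pics/w4.png",dark=120)
E
```

```text
t 2.32 pos [ 0.4875 -0.316   0.0455] gap 0.0617 F [ 0.3 -0.1 -1.5] q [-0.69  0.55  1.73 -0.    0.86  0.62]
 shift [-0.1545, -0.002, -0.0034] turn [-0.0019, 0.0019, -0.001]
centre mm [ 514.8 -310. ] size [29.9 58.3] long-axis yaw -74.9 bbox (0, 84, 150, 70)
```

View pics/w4.png

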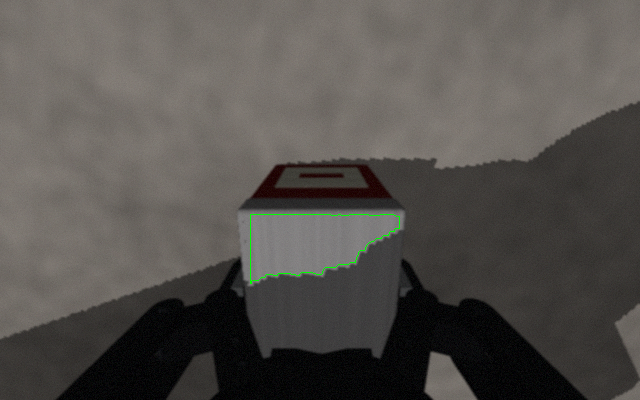

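The red tin is gripped, gap 61.7 mm, with the lid's far edge at row ~211 (u 240–402). I'll compute the tin's centre in the tool frame from that edge.

```bash
python3 - <<'E'
from h import *
s=arm.read_state();f=arm.grab_frame("wrist");c=R.from_rotvec(s["eef_rot"])
for u in(242,321,400):
    p=onplane(f,u,211,.09,s);print(p.round(4),"tool",c.inv().apply(p-s["position"]).round(4))
M=c.as_matrix();print(np.degrees(np.arctan2(-M[1,2],-M[0,2])), M[2].round(4))
p=onplane(f,321,211,.09,s);print("centre",p+M[:,2]*.04)
g=cv2.cvtColor(f["img"],cv2.COLOR_BGR2GRAY).astype(int)
print(g[200:222,321],g[200:222,280])
E
```

```text
[ 0.5227 -0.2771  0.09  ] tool [-0.0447 -0.0283 -0.044 ]
[ 0.5303 -0.3054  0.09  ] tool [-0.0447  0.001  -0.044 ]
[ 0.538  -0.3336  0.09  ] tool [-0.0447  0.0302 -0.0441]
15.090973746857756 [-1.e+00  8.e-04  2.e-03]
centre [ 0.49171557 -0.31577555  0.09008103]
[ 42  43  40  40  42  43  43  52  55  75  89 102 111 118 119 124 127 125
 122 125 126 130] [ 43  38  43  41  38  40  38  50  57  74  91 103 109 121 124 124 129 128
 126 127 127 127]
```

Request:
step_arm([
  [1, [-0.03, 0, 0], [0, 0, 0]],
  [1, [-0.06, 0, 0], [0, 0, 0]],
  [1, [-0.1, 0, 0], [0, 0, 0]],
  [1, [-0.14, 0, 0], [0, 0, 0]],
  [1, [-0.14, 0, 0], [0, 0, 0]],
])

```text
time: 2.83
position: [0.4918, -0.3188, 0.1931]
eef_rot: [2.083, 0.264, -2.069]
force: [0.7, -2.0, -2.2]
finger_gap: 0.0616
```

```bash
python3 - <<'E'
from h import *
go([.4435,.0031,.185],orient(D,jaw(-19.5)))
lid((285,205,375,295),.095,"top",75)
lid((320,160,400,230),.095,"side",120,save="pics/s5.png")
E
```

```text
t 2.83 pos [ 0.4918 -0.3188  0.1931] gap 0.0616 F [ 0.7 -2.  -2.2] q [-0.69  0.37  1.6  -0.    1.16  0.62]
 shift [0.0047, -0.3234, -0.0373] turn [0.604, -0.0088, -0.0094]
centre mm [447.7   2. ] size [63.5 81.5] long-axis yaw -18.8 bbox (27, 22, 38, 43)
centre mm [4.476e+02 3.000e-01] size [63.9 80.1] long-axis yaw -18.6 bbox (23, 16, 36, 26)
```

View pics/s5.png

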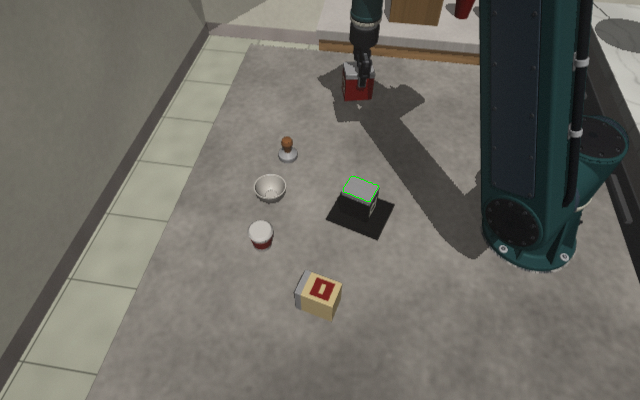

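Both cameras put the black tin at (447.5, 1) mm, yaw about -19°. I'll carry the red tin over.

Request:
step_arm([
  [1, [0.001, -0.025, -0.003], [0.06, 0, 0]],
  [1, [0.002, -0.055, -0.006], [0.13, 0, 0]],
  [1, [0.003, -0.09, -0.01], [0.19, 0, 0]],
  [1, [0.004, -0.125, -0.014], [0.25, -0.004, -0.005]],
  [1, [0.005, -0.16, -0.018], [0.31, -0.009, -0.009]],
])

```text
time: 3.35
position: [0.4621, -0.155, 0.1791]
eef_rot: [-2.179, 0.048, 2.207]
force: [0.7, -0.7, -2.0]
finger_gap: 0.0617
```

```bash
python3 - <<'E'
from h import *
go([.4435,.0026,.185],orient(D,jaw(-19)))
E
```

```text
t 3.35 pos [ 0.4621 -0.155   0.1791] gap 0.0617 F [ 0.7 -0.7 -2. ] q [-0.47  0.26  1.8  -0.    1.09  1.16]
 shift [-0.0047, -0.1565, 0.0265] turn [0.2815, 0.014, 0.004]
```

Request:
step_arm([
  [1, [-0.002, -0.035, 0.006], [0.065, 0.003, 0]],
  [1, [-0.004, -0.07, 0.012], [0.13, 0.006, 0.002]],
  [1, [-0.005, -0.105, 0.018], [0.19, 0.01, 0.003]],
  [1, [-0.005, -0.135, 0.023], [0.245, 0.014, 0.004]],
  [1, [-0.005, -0.156, 0.026], [0.281, 0.014, 0.004]],
])

```text
time: 3.77
position: [0.4407, 0.0049, 0.1832]
eef_rot: [-2.035, 0.342, 2.046]
force: [-0.3, 0.5, -2.1]
finger_gap: 0.0616
```

Request:
step_arm([
  [1, [0, 0, 0], [0, 0, 0]],
  [1, [0, 0, 0], [0, 0, 0]],
])

```text
time: 3.93
position: [0.4382, 0.0063, 0.1812]
eef_rot: [-2.032, 0.339, 2.054]
force: [-0.4, -0.4, -2.1]
finger_gap: 0.0615
```

```bash
python3 - <<'E'
from h import *
go([.4435,.0026,.16],orient(D,jaw(-19)))
s=arm.read_state();M=R.from_rotvec(s["eef_rot"]).as_matrix();print(M[2].round(4))
for n in("top","side","wrist"):
    f=arm.grab_frame(n);cv2.imwrite(f"pics/{n}6.png",f["img"])
E
```

```text
t 3.93 pos [0.4382 0.0063 0.1812] gap 0.0615 F [-0.4 -0.4 -2.1] q [-0.14  0.19  1.9   0.    1.06  1.76]
 shift [0.0212, 0.0017, -0.0065] turn [0.0019, 0.0104, -0.0013]
[-0.9999  0.0013  0.0104]
```

View pics/side6.png

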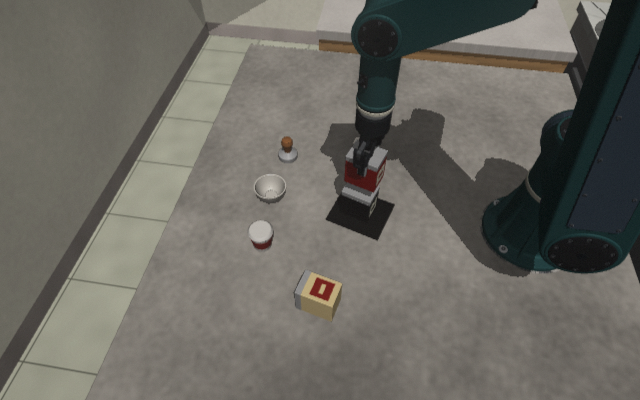

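View pics/wrist6.png

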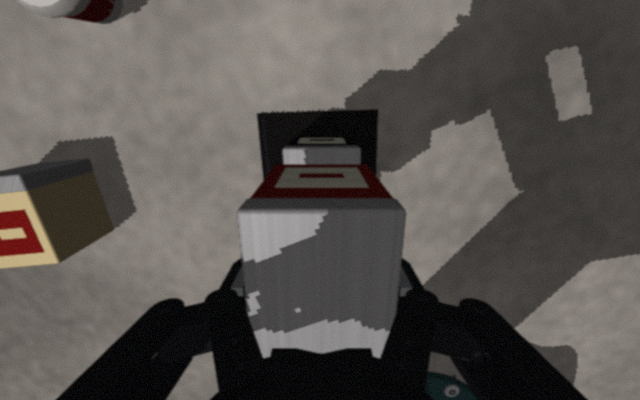

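In the wrist view the black lid's far edge shows at row ~147 (u 282–360), parallel to the red one. I'll compare the two in the tool frame.

```bash
python3 - <<'E'
from h import *
s=arm.read_state();f=arm.grab_frame("wrist");c=R.from_rotvec(s["eef_rot"])
im=f["img"];cv2.imwrite("pics/c7.png",cv2.resize(im[125:220,230:410],None,fx=4,fy=4,interpolation=cv2.INTER_NEAREST))
g=cv2.cvtColor(im,cv2.COLOR_BGR2GRAY).astype(int);print(g[138:158,300],g[138:158,345]);print(g[155,270:300],g[155,345:372])
for v in (146,147,148):
    p=onplane(f,321,v,.095,s);print(p.round(4),"tool",c.inv().apply(p-s["position"]).round(4))
E
```

```text
[ 33  53  66  69  67  64  37  22  25  38  68 101 126 142 148 149 150 148
 148 151] [10  9 14 23 33 42 27 21 33 47 57 71 69 74 69 71 74 74 71 70]
[ 15  23  13  15  14  19  14  16   8  15  19  43  88 124 143 146 148 142
 147 150 155 152 152 149 149 146 149 146 144 150] [74 70 73 71 76 71 70 74 75 70 72 72 71 70 54 38 25  8  6  5  1 12  2  8
 14  7 19]
[ 0.4879 -0.0134  0.095 ] tool [ 0.087   0.001  -0.0512]
[ 0.4872 -0.0132  0.095 ] tool [ 0.087   0.001  -0.0504]
[ 0.4864 -0.0129  0.095 ] tool [ 0.087   0.001  -0.0496]
```

View pics/c7.png

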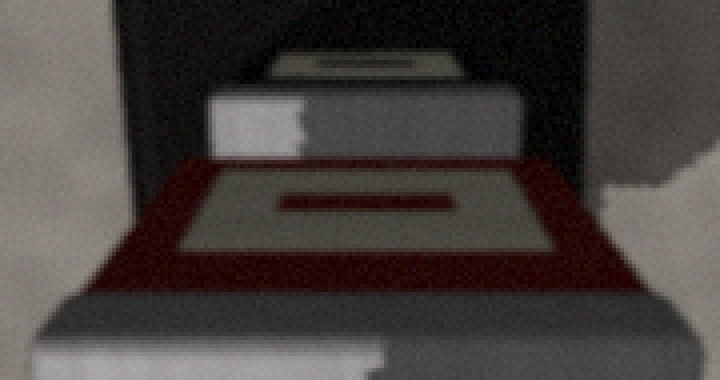

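Request:
step_arm([
  [1, [0.01, 0.001, -0.003], [0.001, 0.005, 0]],
  [1, [0.018, 0.001, -0.006], [0.002, 0.01, -0.001]],
  [1, [0.025, 0.001, -0.007], [0.002, 0.01, -0.001]],
  [1, [0.025, 0.001, -0.007], [0.002, 0.01, -0.001]],
  [1, [0.025, 0.001, -0.007], [0.002, 0.01, -0.001]],
])

```text
time: 4.55
position: [0.4466, 0.0002, 0.1572]
eef_rot: [-2.042, 0.347, 2.037]
force: [0.4, -0.3, -2.7]
finger_gap: 0.0613
```

```bash
python3 - <<'E'
from h import *
go([.4435,.0026,.1405],orient(D,jaw(-19)))
s=arm.read_state();M=R.from_rotvec(s["eef_rot"]).as_matrix();print(M[2].round(4))
f=arm.grab_frame("wrist");im=f["img"];cv2.imwrite("pics/c8.png",cv2.resize(im[125:220,230:410],None,fx=4,fy=4,interpolation=cv2.INTER_NEAREST))
E
```

```text
t 4.55 pos [4.466e-01 2.000e-04 1.572e-01] gap 0.0613 F [ 0.4 -0.3 -2.7] q [-0.15  0.23  1.92 -0.    0.99  1.75]
 shift [0.0167, -0.0013, 0.0037] turn [-0.0049, -0.0025, -0.0002]
[-1.0e+00  1.0e-04 -2.5e-03]
```

View pics/c8.png

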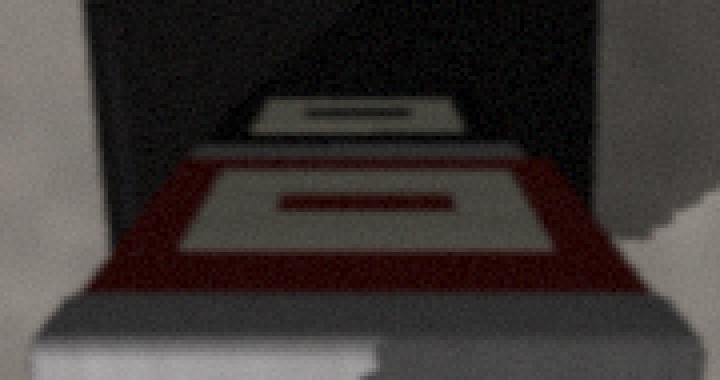

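```bash
python3 - <<'E'
from h import *
s=arm.read_state();f=arm.grab_frame("wrist");c=R.from_rotvec(s["eef_rot"])
g=cv2.cvtColor(f["img"],cv2.COLOR_BGR2GRAY).astype(int);print(g[154:170,300],g[154:170,345])
for v,z in ((160,.095),(161,.095),(164,s["position"][2]-.0455),(165,s["position"][2]-.0455)):
    p=onplane(f,321,v,z,s);print(v,p.round(4),"tool",c.inv().apply(p-s["position"]).round(4))
E
```

```text
[70 70 74 65 43 20 15 27 38 45 32 18 24 41 67 66] [25 40 51 54 34  9 17 31 38 48 29 19 25 45 62 70]
160 [ 0.4886 -0.0154  0.095 ] tool [ 0.0627  0.001  -0.0443]
161 [ 0.4879 -0.0151  0.095 ] tool [ 0.0627  0.001  -0.0436]
164 [ 0.4889 -0.0155  0.1121] tool [ 0.0456  0.001  -0.0447]
165 [ 0.4882 -0.0153  0.1121] tool [ 0.0456  0.001  -0.044 ]
```

Lined up within about 1 mm in this view. I'll go straight down slowly.

Request:
step_arm([
  [1, [0.004, 0, 0.0005], [-0.004, -0.002, 0]],
  [1, [0.008, 0, 0.0005], [-0.004, -0.002, 0]],
  [1, [0.012, 0, 0.0005], [-0.004, -0.002, 0]],
  [1, [0.014, 0, 0.0005], [-0.004, -0.002, 0]],
  [1, [0.014, 0, 0.0005], [-0.004, -0.002, 0]],
])

```text
time: 5.07
position: [0.4461, 0.0007, 0.1432]
eef_rot: [-2.042, 0.342, 2.041]
force: [0.0, 0.5, -1.4]
finger_gap: 0.0616
```

```bash
python3 - <<'E'
from h import *
go([.446,.001,.1405],orient(D,jaw(-19)))
s=arm.read_state();M=R.from_rotvec(s["eef_rot"]).as_matrix();print(M[2].round(4))
f=arm.grab_frame("wrist");im=f["img"];cv2.imwrite("pics/c9.png",cv2.resize(im[125:220,230:410],None,fx=4,fy=4,interpolation=cv2.INTER_NEAREST))
f=arm.grab_frame("side");im=f["img"];cv2.imwrite("pics/s9.png",cv2.resize(im[110:250,300:420],None,fx=4,fy=4,interpolation=cv2.INTER_NEAREST))
E
```

```text
t 5.07 pos [0.4461 0.0007 0.1432] gap 0.0616 F [ 0.   0.5 -1.4] q [-0.15  0.25  1.94 -0.    0.95  1.75]
 shift [0.0027, -0.0003, 0.0002] turn [-0.0004, -0.0007, -0.0001]
[-1.e+00  1.e-04 -7.e-04]
```

View pics/c9.png

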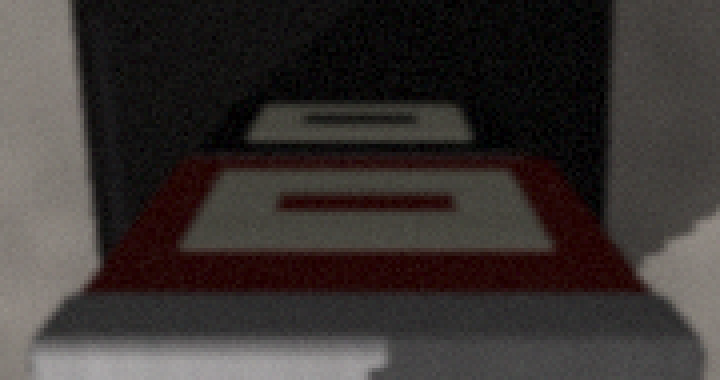

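View pics/s9.png

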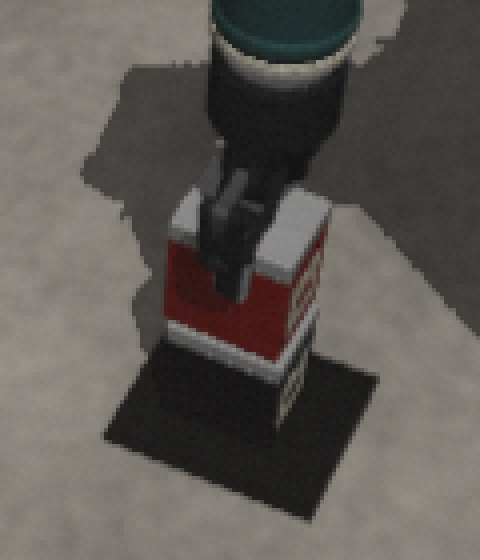

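The side view shows the edges in line, with the tin a couple of mm up. I'll lower the rest.

Request:
step_arm([
  [1, [0.001, 0, 0], [0, -0.001, 0]],
  [1, [0.002, 0, 0], [0, -0.001, 0]],
  [1, [0.0025, 0, 0], [0, -0.001, 0]],
  [1, [0.0025, 0, 0], [0, -0.001, 0]],
])

```text
time: 5.5
position: [0.4465, 0.0006, 0.1411]
eef_rot: [-2.042, 0.342, 2.041]
force: [-0.4, -0.3, -2.8]
finger_gap: 0.0615
```

```bash
python3 - <<'E'
from h import *
go([.446,.001,.1405],orient(D,jaw(-19)))
E
```

```text
t 5.5 pos [0.4465 0.0006 0.1411] gap 0.0615 F [-0.4 -0.3 -2.8] q [-0.15  0.26  1.94  0.    0.95  1.75]
 shift [0.0006, -0.0002, 0.0006] turn [-0.0004, -0.0005, 0.0001]
```

Request:
step_arm([
  [1, [0.0008, 0, 0], [0, 0, 0]],
  [1, [0.0015, 0, 0], [0, 0, 0]],
  [1, [0.0015, 0, 0], [0, 0, 0]],
])

```text
time: 5.75
position: [0.4468, 0.0006, 0.1403]
eef_rot: [-2.043, 0.342, 2.041]
force: [-1.9, 0.8, 6.5]
finger_gap: 0.0615
```

Contact (+6.5 N). I'll release gradually.

Request:
step_arm([
  [0, [0, 0, 0], [0, 0, 0]],
  [-0.7, [0, 0, 0], [0, 0, 0]],
  [-1, [0, 0, 0], [0, 0, 0]],
  [-1, [0, 0, 0], [0, 0, 0]],
  [-1, [0, 0, 0], [0, 0, 0]],
], newtons=20)

```text
time: 6.17
position: [0.4469, 0.0006, 0.1403]
eef_rot: [-2.043, 0.342, 2.04]
force: [0.4, 0.4, -0.2]
finger_gap: 0.0855
```

Request:
step_arm([
  [-1, [-0.02, 0, 0], [0, 0, 0]],
  [-1, [-0.05, 0, 0], [0, 0, 0]],
  [-1, [-0.08, 0, 0], [0, 0, 0]],
  [-1, [-0.115, 0, 0], [0, 0, 0]],
  [-1, [-0.15, 0, 0], [0, 0, 0]],
])

```text
time: 6.58
position: [0.446, 0.0007, 0.2916]
eef_rot: [-2.042, 0.342, 2.041]
force: [1.4, -0.2, -0.2]
finger_gap: 0.0855
```

```bash
python3 - <<'E'
from h import *
for n in("top","side","wrist"):
    f=arm.grab_frame(n);cv2.imwrite(f"pics/{n}10.png",f["img"])
go([.47,.05,.35],orient(D,jaw(-13.4)))
E
```

```text
t 6.73 pos [4.489e-01 3.000e-04 2.932e-01] gap 0.0853 F [1.  0.  0.2] q [-0.15  0.07  1.73 -0.    1.33  1.75]
 shift [-0.0567, -0.054, -0.0042] turn [-0.098, -0.008, 0.0009]
```

View pics/side10.png

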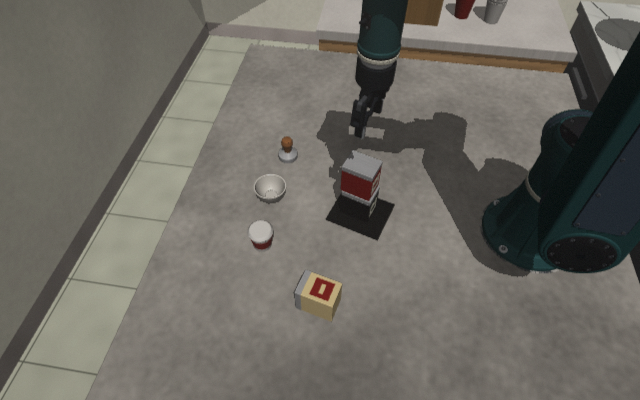

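View pics/wrist10.png

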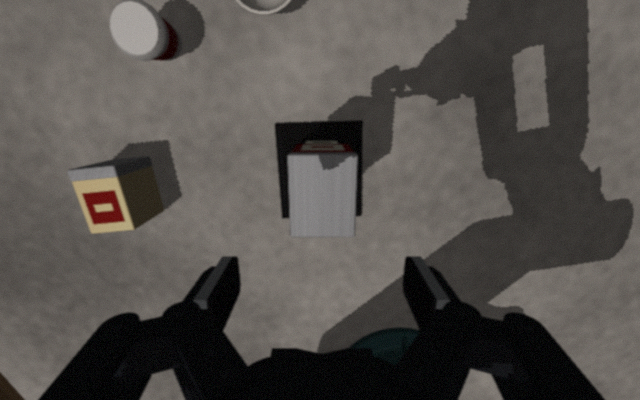

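The red tin stands on the black one with edges in line (side ~(360,170), wrist (322,195)). Nothing else has moved. Next I'll head towards the cream tin and tilt a little to learn the wrist geometry.

Request:
step_arm([
  [-1, [-0.01, -0.03, -0.005], [-0.02, -0.05, 0]],
  [-1, [-0.02, -0.065, -0.01], [-0.05, -0.1, 0]],
  [-1, [-0.03, -0.1, -0.015], [-0.08, -0.15, 0]],
  [-1, [-0.03, -0.135, -0.02], [-0.098, -0.2, 0]],
  [-1, [-0.03, -0.16, -0.02], [-0.098, -0.25, 0]],
])

```text
time: 7.15
position: [0.521, 0.1475, 0.3227]
eef_rot: [-1.815, 0.196, 2.317]
force: [0.9, -1.1, 0.5]
finger_gap: 0.0852
```

```bash
python3 - <<'E'
from h import *
s=arm.read_state();print(s["time"],s["q"].round(4),s["position"].round(4),s["eef_rot"].round(4));print(R.from_rotvec(s["eef_rot"]).as_matrix().round(3))
lid((285,205,375,295),.185,"top",100,save="pics/t11.png")
f=arm.grab_frame("wrist");cv2.imwrite("pics/w11.png",f["img"])
E
```

```text
7.15 [0.0867 0.329  1.3551 0.089  1.6847 1.8889] [0.521  0.1475 0.3227] [-1.8148  0.1965  2.3172]
[[-0.232 -0.231 -0.945]
 [ 0.069 -0.973  0.221]
 [-0.97  -0.014  0.241]]
centre mm [ 4.5e+02 -1.0e-01] size [63.5 85.7] long-axis yaw -18.9 bbox (28, 16, 42, 50)
```

View pics/t11.png

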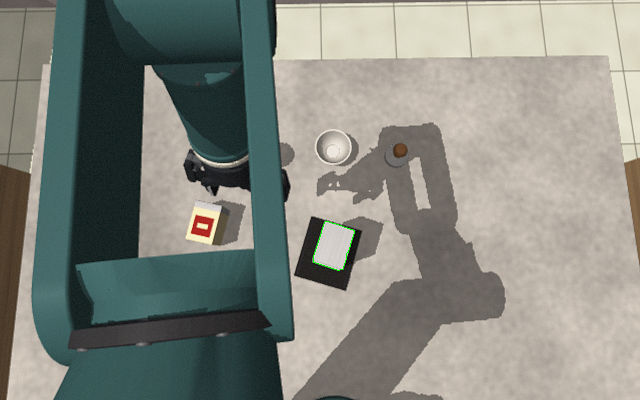

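View pics/w11.png

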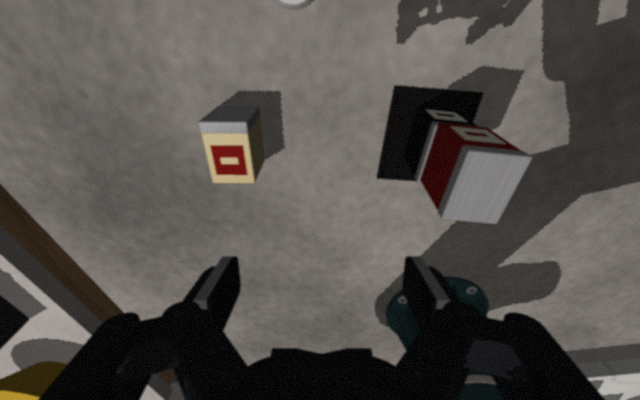

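Red sits about (450, 0) mm, yaw -18.9°, against black at (447.5, 1), -19°, so it is within tolerance. Next I'll fit the kinematics from the states read, so I can plan the tilted grasp.

```bash
cat > kin.py <<'E'
import numpy as np
from scipy.spatial.transform import Rotation as R
from scipy.optimize import least_squares
P=None
def fk(q,p):
    h,a0,L1,L2,e,L3=p
    z=lambda a:R.from_euler("z",a); y=lambda a:R.from_euler("y",a)
    r=z(q[0]);o=r.apply([a0,0,h]);r=r*y(q[1]);o=o+r.apply([0,0,L1]);r=r*y(q[2]);o=o+r.apply([e,0,L2])
    r=r*z(q[3])*y(q[4])*z(q[5]);o=o+r.apply([0,0,L3]);return o,r
E
python3 - <<'E'
from kin import *
data=[([-1.24211564,.359519124,1.51144445,0,1.27249566,-.115],[.25737727,-.54123401,.23044061]),
([0.0867,.329,1.3551,.089,1.6847,1.8889],[.521,.1475,.3227]),
([-.69,.55,1.73,0,.86,.62],[.4875,-.316,.0455]),([-.15,.07,1.73,0,1.33,1.75],[.4489,.0003,.2932]),([-.89,.33,1.61,0,1.21,.37],[.4075,-.393,.2121]),([-.15,.26,1.94,0,.95,1.75],[.4465,.0006,.1411])]
w=[1,1,.3,.3,.3,.3]
f=lambda x:np.concatenate([k*(fk(q,[x[0],0,x[1],x[2],0,x[3]])[0]-np.array(p)) for (q,p),k in zip(data,w)])
s=least_squares(f,[.15,.56,.42,.32]);print(s.x,np.abs(s.fun).max())
q=data[1][0];r=fk(q,[0]*6)[1].as_matrix();print(r.round(3))
E
```

```text
[0.32209452 0.52389323 0.44341995 0.45234756] 0.06370321550803784
[[ 0.231  0.945 -0.232]
 [ 0.973 -0.221  0.069]
 [ 0.014 -0.241 -0.97 ]]
```

```bash
cat > kin.py <<'E'
import numpy as np
from scipy.spatial.transform import Rotation as R
from scipy.optimize import least_squares
LO=np.array([-2.97,-1.01,.21,-.96,.2,-2.98]);HI=np.array([2.97,2.36,2.38,4.11,2.71,2.98])
C=R.from_matrix(np.array([[0,-1,0],[0,0,-1],[1,0,0]],float)) # tool axes in flange-local: x=z,y=-x,z=-y
def fk(q,p):
    h,d,L1,L2,L3=p
    z=lambda a:R.from_euler("z",a); y=lambda a:R.from_euler("y",a)
    r=z(q[0]);o=r.apply([0,d,h]);r=r*y(q[1]);o=o+r.apply([0,0,L1]);r=r*y(q[2]);o=o+r.apply([0,0,L2])
    w=o;r=r*z(q[3])*y(q[4])*z(q[5]);o=o+r.apply([0,0,L3]);return o,r*C,w
data=[([-1.24211564,.359519124,1.51144445,0,1.27249566,-.115],[.25737727,-.54123401,.23044061]),
([0.0867,.329,1.3551,.089,1.6847,1.8889],[.521,.1475,.3227]),
([-.69,.55,1.73,0,.86,.62],[.4875,-.316,.0455]),([-.15,.07,1.73,0,1.33,1.75],[.4489,.0003,.2932]),([-.89,.33,1.61,0,1.21,.37],[.4075,-.393,.2121]),([-.15,.26,1.94,0,.95,1.75],[.4465,.0006,.1411])]
W=[1,1,.3,.3,.3,.3]
f=lambda x:np.concatenate([k*(fk(q,x)[0]-np.array(p)) for (q,p),k in zip(data,W)])
S=least_squares(f,[.15,.06,.56,.42,.32]);PP=S.x
def ik(pos,rot,q0):
    def g(q):
        o,r,_=fk(q,PP);return np.concatenate([(o-pos)*5,(rot.inv()*r).as_rotvec()])
    s=least_squares(g,np.clip(q0,LO+1e-3,HI-1e-3),bounds=(LO,HI));return s.x,np.abs(s.fun).max()
E
python3 - <<'E'
from kin import *
print(PP,np.abs(S.fun).max())
E
```

```text
[0.13399383 0.07223866 0.53585045 0.42205172 0.27850849] 0.010675669189200309
```

```bash
python3 - <<'E'
from kin import *
def rot(a,yaw,sgn=-1): # a>0 back tilt; toolz ~ backward
    h=np.array([np.cos(yaw),np.sin(yaw),0])
    x=-np.cos(a)*np.array([0,0,1])-np.sin(a)*h
    y=sgn*np.array([-np.sin(yaw),np.cos(yaw),0]); return R.from_matrix(np.column_stack([x,y,np.cross(x,y)])),x
q0=np.array([0.0867,.329,1.3551,.089,1.6847,1.8889])
yaw=np.deg2rad(-13.4);h=np.array([np.cos(yaw),np.sin(yaw),0])
c=np.array([.5127,.2865,0])
for a in(30,40,45,50,60):
    r,x=rot(np.deg2rad(a),yaw);g=c+h*.017+[0,0,.046]
    for up in(0,.12):
        q,e=ik(g+x*.0187-x*up,r,q0);print("grasp",a,up,round(e,4),q.round(2),"wristpt",fk(q,PP)[2].round(2))
    b=90-a
    for px,py in((.6,.25),(.55,.3),(.7,.2),(.65,.35),(.6,-.2),(.68,0.25)):
        yw=np.arctan2(py,px)-.12;r,x=rot(-np.deg2rad(b),yw);hh=np.array([np.cos(yw),np.sin(yw),0])
        q,e=ik(np.array([px,py,.062])-hh*.006+x*.0187,r,q0);
        if e<.01:print("   stand",b,px,py,round(e,4),q.round(2))
E
```

```text
grasp 30 0 0.0 [0.26 0.75 1.48 0.25 1.39 1.97] wristpt [0.66 0.25 0.27]
grasp 30 0.12 0.0 [0.23 0.73 1.22 0.22 1.66 2.  ] wristpt [0.71 0.24 0.37]
grasp 40 0 0.0 [0.24 0.82 1.39 0.3  1.57 1.94] wristpt [0.69 0.24 0.25]
grasp 40 0.12 0.0 [0.2  0.85 1.09 0.28 1.85 1.99] wristpt [0.77 0.23 0.34]
grasp 45 0 0.0 [0.23 0.86 1.35 0.32 1.65 1.94] wristpt [0.71 0.24 0.23]
grasp 45 0.12 0.0 [0.18 0.91 1.02 0.31 1.93 1.99] wristpt [0.79 0.22 0.31]
grasp 50 0 0.0 [0.22 0.9  1.32 0.35 1.73 1.93] wristpt [0.72 0.24 0.21]
grasp 50 0.12 0.0 [0.17 0.97 0.96 0.34 2.02 2.  ] wristpt [0.81 0.22 0.29]
grasp 60 0 0.0 [0.21 0.98 1.25 0.4  1.89 1.94] wristpt [0.75 0.23 0.18]
grasp 60 0.12 0.0 [0.16 1.09 0.83 0.41 2.19 2.02] wristpt [0.85 0.21 0.24]
   stand 30 0.7 0.2 0.0 [ 0.18  0.57  1.78 -0.05  0.26  1.64]
   stand 30 0.65 0.35 0.0 [ 0.4   0.59  1.75 -0.05  0.28  1.64]
   stand 30 0.68 0.25 0.0 [ 0.26  0.57  1.79 -0.05  0.26  1.64]
```

```bash
python3 - <<'E'
from h import *
import cv2
f=arm.grab_frame("top")
print("cup lid",onplane(f,266,152,.068).round(3),"bowl",onplane(f,334,147,.04).round(3),"tamper",onplane(f,397,156,0).round(3),"edge",onplane(f,42,65,0).round(3),onplane(f,8,398,0).round(3))
from kin import *
exec('''
def rot(a,yaw,sgn=-1):
    h=np.array([np.cos(yaw),np.sin(yaw),0])
    x=-np.cos(a)*np.array([0,0,1])-np.sin(a)*h
    y=sgn*np.array([-np.sin(yaw),np.cos(yaw),0]); return R.from_matrix(np.column_stack([x,y,np.cross(x,y)])),x
''')
q0=np.array([0.5,.7,1.6,0,.4,1.8])
for b in(30,35,40,45,50):
  for rr in(.72,.76,.8,.84,.88,.92):
    az=np.deg2rad(32);px,py=rr*np.cos(az),rr*np.sin(az)
    for yo in(-.1,):
        yw=az+yo;r,x=rot(-np.deg2rad(b),yw);hh=np.array([np.cos(yw),np.sin(yw),0])
        q,e=ik(np.array([px,py,.062])-hh*.006+x*.0187,r,q0)
        if e<.01:print("stand",b,rr,(round(px,2),round(py,2)),round(e,4),q.round(2))
E
```

```text
cup lid [0.675 0.148 0.068] bowl [ 0.693 -0.013  0.04 ] tamper [ 0.679 -0.174  0.   ] edge [0.943 0.748 0.   ] [0.124 0.744 0.   ]
stand 30 0.72 (np.float64(0.61), np.float64(0.38)) 0.0 [0.46 0.56 1.8  0.   0.25 1.57]
stand 30 0.76 (np.float64(0.64), np.float64(0.4)) 0.0 [ 0.46  0.61  1.7  -0.01  0.31  1.59]
stand 30 0.8 (np.float64(0.68), np.float64(0.42)) 0.0 [ 0.47  0.67  1.58 -0.02  0.36  1.6 ]
stand 30 0.84 (np.float64(0.71), np.float64(0.45)) 0.0 [ 0.48  0.73  1.46 -0.02  0.43  1.6 ]
stand 30 0.88 (np.float64(0.75), np.float64(0.47)) 0.0 [ 0.48  0.8   1.33 -0.02  0.49  1.61]
stand 30 0.92 (np.float64(0.78), np.float64(0.49)) 0.0 [ 0.48  0.86  1.19 -0.02  0.57  1.61]
stand 35 0.8 (np.float64(0.68), np.float64(0.42)) 0.0 [ 0.47  0.66  1.64 -0.03  0.23  1.61]
stand 35 0.84 (np.float64(0.71), np.float64(0.45)) 0.0 [ 0.48  0.72  1.53 -0.03  0.29  1.62]
stand 35 0.88 (np.float64(0.75), np.float64(0.47)) 0.0 [ 0.48  0.78  1.4  -0.04  0.35  1.62]
stand 35 0.92 (np.float64(0.78), np.float64(0.49)) 0.0 [ 0.48  0.84  1.27 -0.04  0.42  1.62]
stand 40 0.88 (np.float64(0.75), np.float64(0.47)) 0.0 [ 0.48  0.77  1.47 -0.07  0.21  1.65]
stand 40 0.92 (np.float64(0.78), np.float64(0.49)) 0.0 [ 0.48  0.83  1.34 -0.06  0.28  1.65]
```

Plan: grasp tilted back 57° over the lid end, then stand the tin tilted forward 33° at about (0.71, 0.45). I'll stage above first.

```bash
cat >> h.py <<'E'
def tilt(a,yaw):
    a,yaw=np.deg2rad([a,yaw]);h=np.array([np.cos(yaw),np.sin(yaw),0])
    x=-np.cos(a)*np.array([0,0,1])-np.sin(a)*h;y=-np.array([-np.sin(yaw),np.cos(yaw),0])
    return R.from_matrix(np.column_stack([x,y,np.cross(x,y)]))
E
python3 - <<'E'
from h import *
go([.60,.265,.26],tilt(50,-13.4))
E
```

```text
t 7.3 pos [0.5199 0.1461 0.3208] gap 0.0854 F [ 0.3 -0.3  0.7] q [0.09 0.33 1.36 0.09 1.68 1.89]
 shift [0.0482, -0.1334, -0.0641] turn [0.0071, -0.6273, 0.0093]
```

Request:
step_arm([
  [-1, [0.01, -0.027, -0.013], [0, -0.12, 0]],
  [-1, [0.02, -0.055, -0.026], [0, -0.24, 0]],
  [-1, [0.03, -0.08, -0.039], [0, -0.36, 0]],
  [-1, [0.04, -0.107, -0.052], [0.005, -0.48, 0.005]],
  [-1, [0.048, -0.133, -0.064], [0.007, -0.6, 0.009]],
])

```text
time: 7.72
position: [0.6003, 0.264, 0.2597]
eef_rot: [-1.029, 0.123, 2.732]
force: [0.8, 0.4, 0.1]
finger_gap: 0.0852
```

Request:
step_arm([
  [-1, [0, 0, 0], [0, 0, 0]],
  [-1, [0, 0, 0], [0, 0, 0]],
])

```text
time: 7.88
position: [0.5994, 0.2633, 0.2488]
eef_rot: [-1.007, 0.131, 2.74]
force: [-0.5, -1.5, -0.3]
finger_gap: 0.0856
```

```bash
python3 - <<'E'
from h import *
go([.628,.259,.16],tilt(57,-13.4))
for n in("side","wrist","top"):
    f=arm.grab_frame(n);cv2.imwrite(f"pics/{n}12.png",f["img"])
E
```

```text
t 7.88 pos [0.5994 0.2633 0.2488] gap 0.0856 F [-0.5 -1.5 -0.3] q [0.15 0.89 0.79 0.37 2.26 2.07]
 shift [0.0357, -0.0032, -0.0862] turn [-0.0078, -0.1295, -0.0027]
```

View pics/side12.png

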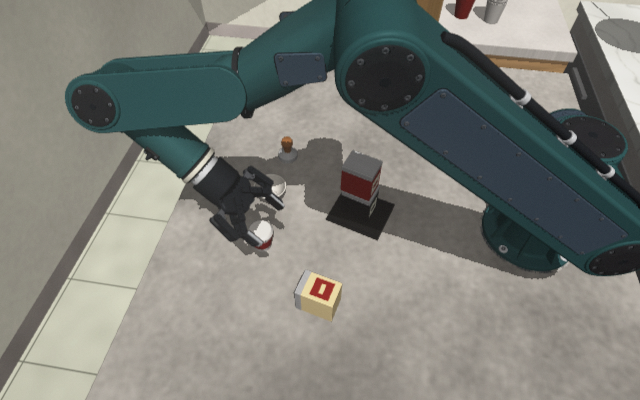

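View pics/wrist12.png

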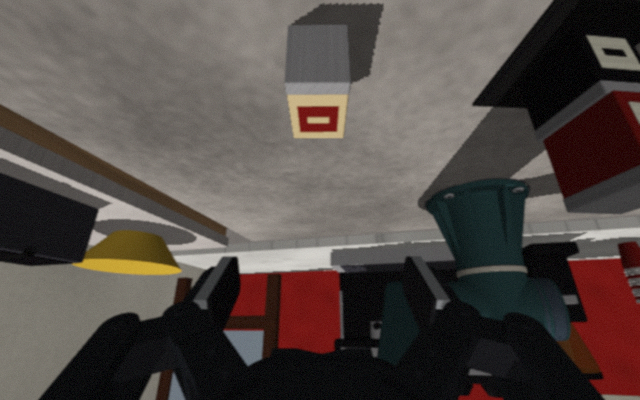

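View pics/top12.png

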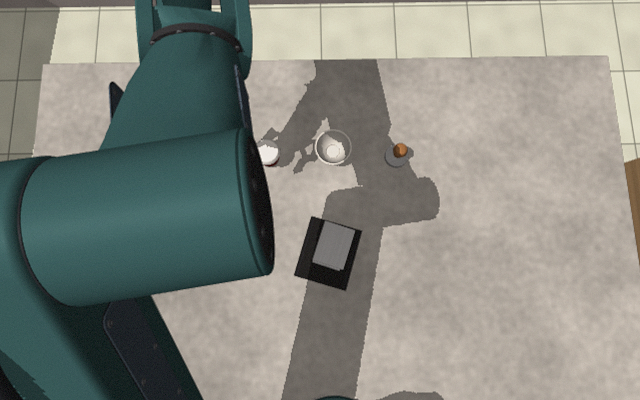

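The tilted gripper is over the far side of the cream tin. In the wrist view its top face lies at u 287–349, with the lid edge at row ~83, nearly centred. I'll check its position from these pixels.

```bash
python3 - <<'E'
from h import *
s=arm.read_state();f=arm.grab_frame("wrist");im=f["img"]
cv2.imwrite("pics/c13.png",cv2.resize(im[10:150,260:380],None,fx=4,fy=4,interpolation=cv2.INTER_NEAREST))
for u,v in((286,83),(351,82),(293,138),(345,137)):print(onplane(f,u,v,.08,s).round(4))
E
```

```text
[0.5568 0.3082 0.08  ]
[0.5432 0.2457 0.08  ]
[0.4686 0.3308 0.08  ]
[0.4553 0.2657 0.08  ]
```

View pics/c13.png

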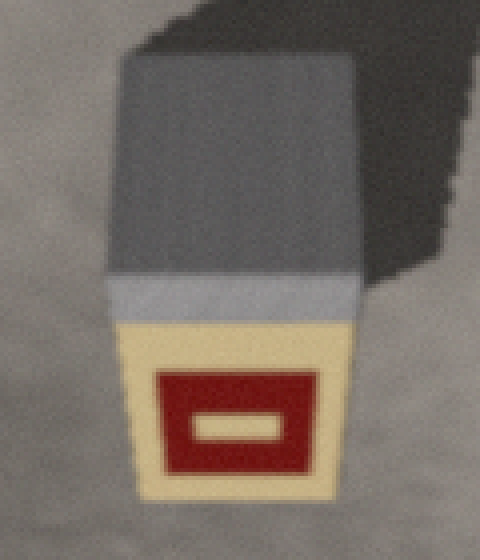

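```bash
python3 - <<'E'
from h import *
s=arm.read_state();f=arm.grab_frame("wrist");cv2.imwrite("pics/w14.png",f["img"])
P=np.array([onplane(f,u,v,.08,s) for u,v in((286.5,78),(351,78),(344.3,134.7),(295,134.7))]);print(P.round(4).tolist(),P.mean(0).round(4))
h=(P[0]+P[1]-P[2]-P[3]);print(np.linalg.norm(h)/2,np.degrees(np.arctan2(h[1],h[0])),np.linalg.norm(P[0]-P[1]),np.linalg.norm(P[2]-P[3]))
print(s["position"])
go([.62,.26,.16],tilt(57,-13.4))
E
```

```text
[[0.5618, 0.3064, 0.08], [0.5473, 0.2453, 0.08], [0.4592, 0.2662, 0.08], [0.4735, 0.327, 0.08]] [0.5105 0.2862 0.08  ]
0.09058718275632559 -13.220365825722526 0.06278687889270188 0.062370925946901315
[0.60018812 0.26331974 0.26474052]
t 8.13 pos [0.6002 0.2635 0.2654] gap 0.0853 F [0.7 0.3 0.9] q [0.15 0.87 0.78 0.37 2.26 2.07]
 shift [0.0553, -0.001, -0.092] turn [0.0008, -0.1532, 0.0031]
```

```bash
python3 - <<'E'
from h import *
go([.627,.259,.112],tilt(57,-13.3))
E
```

```text
t 8.13 pos [0.6002 0.2635 0.2654] gap 0.0853 F [0.7 0.3 0.9] q [0.15 0.87 0.78 0.37 2.26 2.07]
 shift [0.082, -0.0015, -0.1325] turn [-0.0003, -0.1532, 0.0044]
```

Request:
step_arm([
  [-1, [0.018, 0, -0.03], [0, -0.04, 0]],
  [-1, [0.037, 0, -0.06], [0, -0.08, 0.002]],
  [-1, [0.055, -0.001, -0.09], [0, -0.12, 0.003]],
  [-1, [0.07, -0.001, -0.115], [0, -0.15, 0.004]],
  [-1, [0.082, -0.001, -0.132], [0, -0.153, 0.004]],
])

```text
time: 8.55
position: [0.6268, 0.2576, 0.1131]
eef_rot: [-0.831, 0.097, 2.795]
force: [-0.0, -0.6, -0.8]
finger_gap: 0.0854
```

Request:
step_arm([
  [-1, [0, 0, 0], [0, 0, 0]],
  [-1, [0, 0, 0], [0, 0, 0]],
])

```text
time: 8.72
position: [0.6271, 0.2571, 0.1166]
eef_rot: [-0.835, 0.096, 2.793]
force: [0.0, 0.5, 1.3]
finger_gap: 0.0856
```

```bash
python3 - <<'E'
from h import *
r=tilt(57,-13.3);x=r.as_matrix()[:,0]
go(np.array([.528,.2824,.046])+.0187*x,r)
for n in("side","wrist"):
    f=arm.grab_frame(n);cv2.imwrite(f"pics/{n}15.png",f["img"])
E
```

```text
t 8.72 pos [0.6271 0.2571 0.1166] gap 0.0856 F [0.  0.5 1.3] q [0.12 1.12 0.69 0.39 2.25 2.02]
 shift [0.1429, -0.0014, -0.0027] turn [-0.0001, -0.0053, 0.0028]
```

View pics/side15.png

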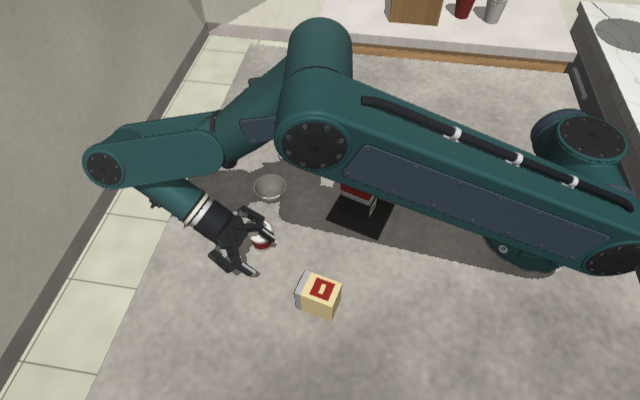

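View pics/wrist15.png

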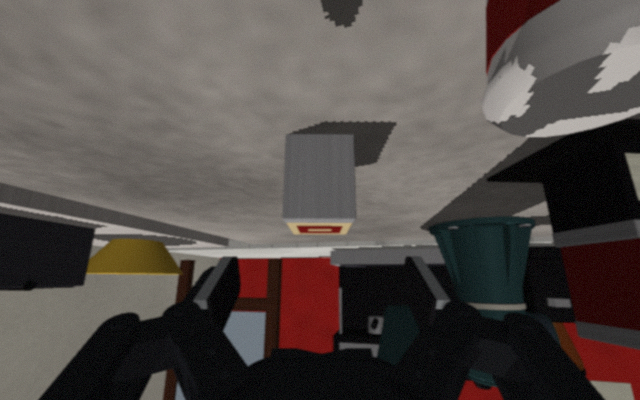

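The cream lid is centred between the fingers (u ~284–356) and the cup is clear. I'll move in along the tool axis.

Request:
step_arm([
  [-1, [0.03, 0, -0.001], [0, -0.003, 0.001]],
  [-1, [0.06, -0.001, -0.002], [0, -0.005, 0.003]],
  [-1, [0.09, -0.001, -0.003], [0, -0.005, 0.003]],
  [-1, [0.11, -0.001, -0.003], [0, -0.005, 0.003]],
  [-1, [0.12, -0.001, -0.003], [0, -0.005, 0.003]],
])

```text
time: 9.23
position: [0.5311, 0.2826, 0.0521]
eef_rot: [-0.837, 0.093, 2.796]
force: [0.8, 0.1, 0.3]
finger_gap: 0.0854
```

```bash
python3 - <<'E'
from h import *
r=tilt(57,-13.3);x=r.as_matrix()[:,0]
go(np.array([.528,.2824,.046])+.0187*x,r)
for n in("side","wrist"):
    f=arm.grab_frame(n);cv2.imwrite(f"pics/{n}16.png",f["img"])
E
```

```text
t 9.23 pos [0.5311 0.2826 0.0521] gap 0.0854 F [0.8 0.1 0.3] q [0.17 1.06 1.02 0.36 1.99 1.95]
 shift [0.0245, 0.0009, -0.0034] turn [0.0031, -0.0054, -0.0005]
```

View pics/side16.png

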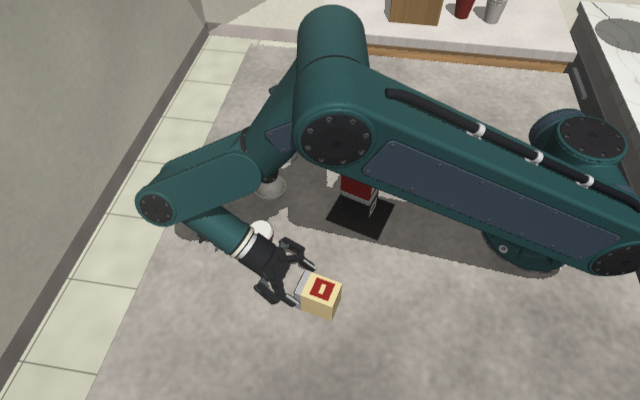

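View pics/wrist16.png

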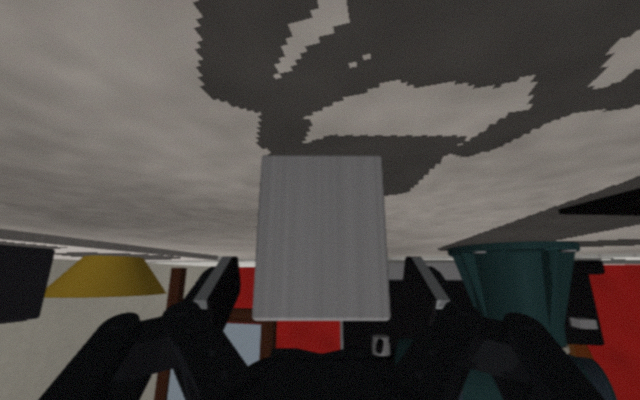

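Request:
step_arm([
  [-1, [0.01, 0.0005, -0.001], [0.003, -0.005, 0]],
  [-1, [0.018, 0.001, -0.003], [0.003, -0.005, 0]],
  [-1, [0.024, 0.001, -0.003], [0.003, -0.005, 0]],
  [-1, [0.024, 0.001, -0.003], [0.003, -0.005, 0]],
])

```text
time: 9.67
position: [0.5132, 0.2855, 0.0356]
eef_rot: [-0.827, 0.098, 2.798]
force: [-0.4, -0.2, -0.2]
finger_gap: 0.0852
```

```bash
python3 - <<'E'
from h import *
r=tilt(57,-13.3);x=r.as_matrix()[:,0]
go(np.array([.528,.2824,.046])+.0187*x,r)
f=arm.grab_frame("side");cv2.imwrite("pics/s17.png",cv2.resize(f["img"][200:340,200:360],None,fx=4,fy=4))
E
```

```text
t 9.67 pos [0.5132 0.2855 0.0356] gap 0.0852 F [-0.4 -0.2 -0.2] q [0.17 1.06 1.07 0.36 1.95 1.94]
 shift [0.0003, -0.0004, 0.0004] turn [-0.0007, 0.0011, -0.0007]
```

View pics/s17.png

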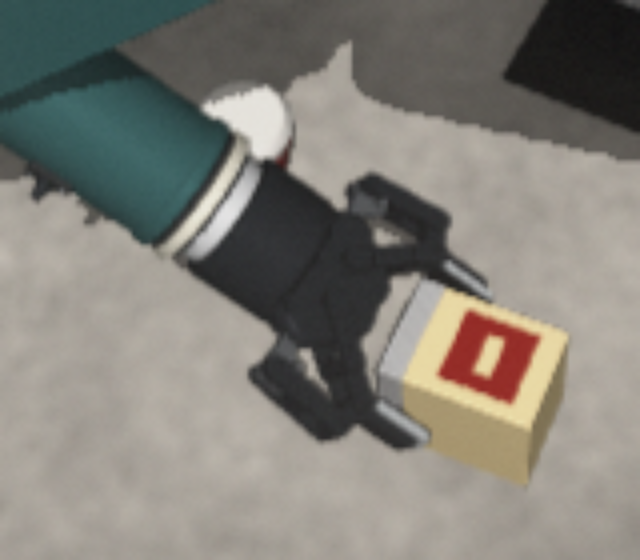

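The fingers straddle the lid end with no contact. I'll close at 90 N.

Request:
step_arm([
  [0, [0, 0, 0], [0, 0, 0]],
  [1, [0, 0, 0], [0, 0, 0]],
  [1, [0, 0, 0], [0, 0, 0]],
  [1, [0, 0, 0], [0, 0, 0]],
  [1, [0, 0, 0], [0, 0, 0]],
], newtons=90)

```text
time: 10.13
position: [0.5143, 0.2855, 0.036]
eef_rot: [-0.829, 0.097, 2.797]
force: [2.3, 0.3, 2.2]
finger_gap: 0.0609
```

Request:
step_arm([
  [1, [0, 0, 0], [0, 0, 0]],
  [1, [0, 0, 0], [0, 0, 0]],
])

```text
time: 10.3
position: [0.5143, 0.2855, 0.036]
eef_rot: [-0.829, 0.097, 2.797]
force: [1.1, 0.3, 0.8]
finger_gap: 0.0614
```

```bash
python3 - <<'E'
from h import *
s=arm.read_state();r=R.from_rotvec(s["eef_rot"])
go(s["position"]+[0,0,.12])
f=arm.grab_frame("wrist");cv2.imwrite("pics/w18.png",f["img"])
E
```

```text
t 10.3 pos [0.5143 0.2855 0.036 ] gap 0.0614 F [1.1 0.3 0.8] q [0.17 1.06 1.06 0.36 1.95 1.94]
 shift [-0.0654, 0.0, 0.1006] turn [0.0, 0.0, 0.0]
```

View pics/w18.png

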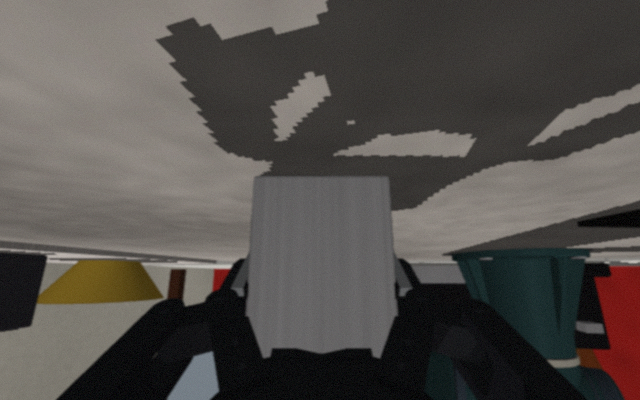

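```bash
cat >> h.py <<'E'
def T(r,p):
    m=np.eye(4);m[:3,:3]=r.as_matrix();m[:3,3]=p;return m
E
python3 - <<'E'
from h import *
s=arm.read_state();y=np.deg2rad(-13.3);h=np.array([np.cos(y),np.sin(y),0])
xa=np.array([0,0,-1.]);za=h;ya=np.cross(za,xa)
base=np.array([.5115,.2863,.04])-.045*h
Tt=T(R.from_matrix(np.column_stack([xa,ya,za])),base)
G=np.linalg.inv(T(R.from_rotvec(s["eef_rot"]),s["position"]))@Tt
np.save("G.npy",G);print(G.round(4))
E
```

```text
[[ 5.449e-01  1.000e-04 -8.385e-01  3.800e-02]
 [-2.000e-04 -1.000e+00 -3.000e-04 -1.000e-04]
 [-8.385e-01  3.000e-04 -5.449e-01  2.950e-02]
 [ 0.000e+00  0.000e+00  0.000e+00  1.000e+00]]
```

Request:
step_arm([
  [1, [-0.011, 0, 0.017], [0, 0, 0]],
  [1, [-0.027, 0, 0.042], [0, 0, 0]],
  [1, [-0.044, 0, 0.067], [0, 0, 0]],
  [1, [-0.06, 0, 0.092], [0, 0, 0]],
  [1, [-0.074, 0, 0.114], [0, 0, 0]],
])

```text
time: 10.77
position: [0.5142, 0.2855, 0.1746]
eef_rot: [-0.831, 0.097, 2.797]
force: [-0.1, -0.8, -2.3]
finger_gap: 0.061
```

```bash
cat >> h.py <<'E'
def tooltgt(px,py,pz,yaw):
    """tool pose that stands the held cream tin with base at p; tin x axis at yaw(deg)"""
    G=np.load("G.npy");m=T(R.from_euler("z",np.deg2rad(yaw)),[px,py,pz])@np.linalg.inv(G)
    return m[:3,3],R.from_matrix(m[:3,:3])
E
python3 - <<'E'
from h import *
from kin import ik,fk,PP
s=arm.read_state()
f=arm.grab_frame("side");cv2.imwrite("pics/s19.png",f["img"])
for px,py in((.71,.45),(.68,.42),(.74,.42),(.78,.36),(.70,.36)):
  for yo in(-10,0,10):
   yw=np.degrees(np.arctan2(py,px))+yo
   for z in(.12,0):
    p,r=tooltgt(px,py,z,yw)
    q,e=ik(p,r,np.array([.5,.7,1.6,0,.4,1.8]));print(px,py,round(yw,1),z,p.round(3),r.as_matrix()[:,0].round(2),round(e,4),q.round(2))
print(s["q"],fk(s["q"],PP)[0]-s["position"])
E
```

```text
0.71 0.45 22.4 0.12 [0.714 0.451 0.168] [ 0.5   0.21 -0.84] 0.0 [ 0.5   0.61  1.38 -0.11  0.58  1.75]
0.71 0.45 22.4 0 [0.714 0.451 0.048] [ 0.5   0.21 -0.84] 0.0 [ 0.5   0.72  1.49 -0.17  0.36  1.82]
0.71 0.45 32.4 0.12 [0.713 0.452 0.168] [ 0.46  0.29 -0.84] 0.0 [0.46 0.6  1.39 0.1  0.58 1.4 ]
0.71 0.45 32.4 0 [0.713 0.452 0.048] [ 0.46  0.29 -0.84] 0.0 [0.46 0.72 1.5  0.17 0.35 1.33]
0.71 0.45 42.4 0.12 [0.713 0.453 0.168] [ 0.4   0.37 -0.84] 0.0 [0.42 0.61 1.38 0.3  0.62 1.06]
0.71 0.45 42.4 0 [0.713 0.453 0.048] [ 0.4   0.37 -0.84] 0.0 [0.42 0.72 1.49 0.44 0.41 0.89]
0.68 0.42 21.7 0.12 [0.684 0.421 0.168] [ 0.51  0.2  -0.84] 0.0 [ 0.48  0.54  1.51 -0.11  0.53  1.75]
0.68 0.42 21.7 0 [0.684 0.421 0.048] [ 0.51  0.2  -0.84] 0.0 [ 0.48  0.66  1.62 -0.19  0.29  1.84]
0.68 0.42 31.7 0.12 [0.683 0.422 0.168] [ 0.46  0.29 -0.84] 0.0 [0.44 0.53 1.51 0.12 0.52 1.37]
0.68 0.42 31.7 0 [0.683 0.422 0.048] [ 0.46  0.29 -0.84] 0.0 [0.44 0.66 1.62 0.21 0.29 1.27]
0.68 0.42 41.7 0.12 [0.683 0.423 0.168] [ 0.41  0.36 -0.84] 0.0 [0.4  0.54 1.51 0.33 0.57 1.02]
0.68 0.42 41.7 0 [0.683 0.423 0.048
[... 1194 characters left out ...]
 1.44 0.41 0.43 0.93]
0.7 0.36 17.2 0.12 [0.704 0.361 0.168] [ 0.52  0.16 -0.84] 0.0 [ 0.4   0.52  1.54 -0.11  0.51  1.75]
0.7 0.36 17.2 0 [0.704 0.361 0.048] [ 0.52  0.16 -0.84] 0.0 [ 0.4   0.65  1.65 -0.2   0.28  1.85]
0.7 0.36 27.2 0.12 [0.704 0.362 0.168] [ 0.48  0.25 -0.84] 0.0 [0.36 0.51 1.55 0.13 0.51 1.36]
0.7 0.36 27.2 0 [0.704 0.362 0.048] [ 0.48  0.25 -0.84] 0.0 [0.36 0.64 1.66 0.23 0.27 1.25]
0.7 0.36 37.2 0.12 [0.703 0.362 0.168] [ 0.43  0.33 -0.84] 0.0 [0.32 0.52 1.54 0.34 0.56 1.  ]
0.7 0.36 37.2 0 [0.703 0.362 0.048] [ 0.43  0.33 -0.84] 0.0 [0.32 0.65 1.65 0.55 0.34 0.77]
[0.17390873 0.90739765 1.04259253 0.39561882 2.10948086 2.01243339] [ 0.04817162 -0.01978333 -0.01891975]
```

View pics/s19.png

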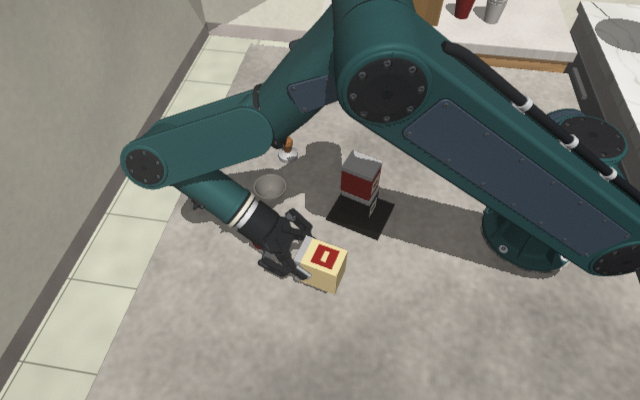

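The tin is held clear of the counter. My kinematic model is 5 cm off here, so I'll refit it with the tilted states before choosing the standing spot.

```bash
python3 - <<'E'
import re
t=open("kin.py").read()
t=t.replace("h,d,L1,L2,L3=p","h,d,L1,L2,L3,a1,e,wx=p").replace("[0,d,h]","[a1,d,h]").replace("[0,0,L2])","[e,0,L2])").replace("r=r*z(q[3])*y(q[4])*z(q[5]);","r=r*z(q[3])*y(q[4]);o=o+r.apply([wx,0,0]);r=r*z(q[5]);")
t=t.replace("W=[1,1,.3,.3,.3,.3]","""data=[data[i] for i in(0,1,2,3,5)]+[([.15,.87,.78,.37,2.26,2.07],[.6002,.2635,.2654]),([.12,1.12,.69,.39,2.25,2.02],[.6271,.2571,.1166]),([.17,1.06,1.07,.36,1.95,1.94],[.5132,.2855,.0356]),
([0.17390873,0.90739765,1.04259253,0.39561882,2.10948086,2.01243339],[.5142,.2855,.1746])]
W=[1,1,.5,.5,.5,.5,.5,.5,1]""").replace("[.15,.06,.56,.42,.32]","[.15,.06,.56,.42,.32,0,0,0]")
open("kin.py","w").write(t)
from kin import *
print(PP.round(4));print((S.fun.reshape(-1,3)*1000).round(1))
from h import tooltgt,fk if False else tooltgt
E
```

```text
File "<stdin>", line 10
    from h import tooltgt,fk if False else tooltgt
                             ^^
SyntaxError: invalid syntax
```

```bash
python3 - <<'E'
t=open("kin.py").read()
t=t.replace("h,d,L1,L2,L3=p","h,d,L1,L2,L3,a1,e,wx=p").replace("[0,d,h]","[a1,d,h]").replace("[0,0,L2])","[e,0,L2])").replace("r=r*z(q[3])*y(q[4])*z(q[5]);","r=r*z(q[3])*y(q[4]);o=o+r.apply([wx,0,0]);r=r*z(q[5]);")
t=t.replace("W=[1,1,.3,.3,.3,.3]","""data=[data[i] for i in(0,1,2,3,5)]+[([.15,.87,.78,.37,2.26,2.07],[.6002,.2635,.2654]),([.12,1.12,.69,.39,2.25,2.02],[.6271,.2571,.1166]),([.17,1.06,1.07,.36,1.95,1.94],[.5132,.2855,.0356]),
([0.17390873,0.90739765,1.04259253,0.39561882,2.10948086,2.01243339],[.5142,.2855,.1746])]
W=[1,1,.5,.5,.5,.5,.5,.5,1]""").replace("[.15,.06,.56,.42,.32]","[.15,.06,.56,.42,.32,0,0,0]")
open("kin.py","w").write(t)
E
python3 - <<'E'
from kin import *
print(PP.round(4));print((S.fun.reshape(-1,3)*1000).round(1))
from h import tooltgt
for px,py in((.71,.45),(.74,.42),(.70,.36),(.64,.40)):
  for yo in(-10,0):
   yw=np.degrees(np.arctan2(py,px))+yo
   for z in(.12,0):
    p,r=tooltgt(px,py,z,yw)
    q,e=ik(p,r,np.array([.5,.7,1.6,0,.4,1.8]));print(px,py,round(yw,1),z,round(e,4),q.round(2))
E
```

```text
[ 2.635e-01  6.850e-02  6.129e-01  4.330e-01  3.744e-01 -7.000e-04
  1.094e-01 -4.000e-04]
[[-0.2 -0.7 -0.1]
 [-0.3 -0.3 -0.2]
 [ 0.9  0.4  0.6]
 [ 0.1  0.6  1.2]
 [-0.7  0.7 -1.4]
 [-0.4  1.1  0. ]
 [ 0.2 -0.4 -0.6]
 [-0.2 -1.8  1.2]
 [ 0.2  0.2 -0.2]]
0.71 0.45 22.4 0.12 0.0 [ 0.51  0.54  1.54 -0.14  0.49  1.8 ]
0.71 0.45 22.4 0 0.0 [ 0.51  0.7   1.61 -0.25  0.27  1.91]
0.71 0.45 32.4 0.12 0.0 [0.46 0.54 1.55 0.13 0.49 1.37]
0.71 0.45 32.4 0 0.0 [0.46 0.69 1.62 0.23 0.26 1.26]
0.74 0.42 19.6 0.12 0.0 [ 0.46  0.56  1.51 -0.14  0.5   1.79]
0.74 0.42 19.6 0 0.0 [ 0.46  0.71  1.58 -0.24  0.29  1.9 ]
0.74 0.42 29.6 0.12 0.0 [0.41 0.55 1.52 0.12 0.5  1.38]
0.74 0.42 29.6 0 0.0 [0.41 0.7  1.59 0.21 0.28 1.28]
0.7 0.36 17.2 0.12 0.0 [ 0.42  0.48  1.66 -0.15  0.43  1.81]
0.7 0.36 17.2 0 0.0034 [ 0.42  0.65  1.73 -0.33  0.2   2.  ]
0.7 0.36 27.2 0.12 0.0 [0.36 0.47 1.67 0.15 0.43 1.33]
0.7 0.36 27.2 0 0.0063 [0.36 0.64 1.74 0.34 0.2  1.14]
0.64 0.4 22.0 0.12 0.0 [ 0.5   0.44  1.74 -0.16  0.4   1.81]
0.64 0.4 22.0 0 0.0247 [ 0.5   0.62  1.79 -0.38  0.2   2.04]
0.64 0.4 32.0 0.12 0.0 [0.43 0.44 1.75 0.18 0.39 1.3 ]
0.64 0.4 32.0 0 0.0269 [0.43 0.62 1.8  0.4  0.2  1.06]
```

The model now fits to about 1 mm. I'll stand the tin at (0.74, 0.44) with yaw 27°.

```bash
python3 - <<'E'
from h import *
from kin import ik
for z in(.13,.0):
    p,r=tooltgt(.74,.44,z,27);print(ik(p,r,np.array([.5,.7,1.6,0,.4,1.8])))
p,r=tooltgt(.74,.44,.13,27);go(p,r)
E
```

```text
(array([0.45219996, 0.55264548, 1.48802511, 0.02094941, 0.52486654,
       1.53702243]), np.float64(6.316098338787768e-11))
(array([0.45221081, 0.71374669, 1.56712574, 0.03735326, 0.28475752,
       1.51931127]), np.float64(7.651294410548902e-09))
t 10.82 pos [0.5156 0.2859 0.1799] gap 0.061 F [ 0.4 -0.2  1.2] q [0.17 0.9  1.04 0.4  2.11 2.01]
 shift [-0.1542, -0.2039, -0.1046] turn [-0.7592, 1.4936, 0.1624]
```

Request:
step_arm([
  [1, [-0.01, -0.013, -0.007], [-0.05, 0.1, 0.011]],
  [1, [-0.021, -0.027, -0.014], [-0.1, 0.2, 0.022]],
  [1, [-0.031, -0.041, -0.021], [-0.152, 0.299, 0.032]],
  [1, [-0.041, -0.054, -0.028], [-0.202, 0.398, 0.043]],
  [1, [-0.051, -0.068, -0.035], [-0.253, 0.498, 0.054]],
])

```text
time: 11.23
position: [0.5922, 0.3383, 0.18]
eef_rot: [-1.606, -0.167, 2.608]
force: [-0.6, -0.1, -4.0]
finger_gap: 0.0614
```

```bash
python3 - <<'E'
from h import *
p,r=tooltgt(.74,.44,.13,27);go(p,r)
E
```

```text
t 11.23 pos [0.5922 0.3383 0.18  ] gap 0.0614 F [-0.6 -0.1 -4. ] q [0.28 0.74 1.05 0.25 1.76 1.82]
 shift [-0.0538, -0.1031, -0.1418] turn [-0.5032, 0.9901, 0.1073]
```

Request:
step_arm([
  [1, [-0.005, -0.01, -0.014], [-0.05, 0.099, 0.011]],
  [1, [-0.011, -0.021, -0.028], [-0.1, 0.198, 0.021]],
  [1, [-0.016, -0.031, -0.043], [-0.151, 0.297, 0.032]],
  [1, [-0.022, -0.041, -0.057], [-0.201, 0.396, 0.043]],
  [1, [-0.027, -0.052, -0.071], [-0.252, 0.495, 0.054]],
])

```text
time: 11.65
position: [0.6681, 0.3908, 0.1805]
eef_rot: [2.2, 0.417, -2.088]
force: [-0.1, 0.1, -4.0]
finger_gap: 0.0611
```

```bash
python3 - <<'E'
from h import *
p,r=tooltgt(.74,.44,.13,27);go(p,r)
E
```

```text
t 11.65 pos [0.6681 0.3908 0.1805] gap 0.0611 F [-0.1  0.1 -4. ] q [0.38 0.6  1.24 0.13 1.22 1.67]
 shift [0.0124, -0.0297, -0.0853] turn [-0.248, 0.4907, 0.0531]
```

Request:
step_arm([
  [1, [0.002, -0.006, -0.017], [-0.05, 0.098, 0.011]],
  [1, [0.005, -0.012, -0.034], [-0.1, 0.196, 0.021]],
  [1, [0.007, -0.018, -0.051], [-0.149, 0.294, 0.032]],
  [1, [0.01, -0.024, -0.068], [-0.198, 0.392, 0.042]],
  [1, [0.012, -0.03, -0.085], [-0.248, 0.49, 0.053]],
])

```text
time: 12.07
position: [0.7419, 0.4423, 0.1789]
eef_rot: [2.509, 0.605, -1.359]
force: [0.8, -0.6, -4.8]
finger_gap: 0.0609
```

Request:
step_arm([
  [1, [0, 0, 0], [0, 0, 0]],
  [1, [0, 0, 0], [0, 0, 0]],
  [1, [0, 0, 0], [0, 0, 0]],
])

```text
time: 12.32
position: [0.7408, 0.4416, 0.1785]
eef_rot: [2.507, 0.603, -1.365]
force: [0.8, -0.7, -2.8]
finger_gap: 0.0613
```

```bash
python3 - <<'E'
from h import *
p,r=tooltgt(.74,.44,.03,27);go(p,r)
for n in("side","wrist","top"):
    f=arm.grab_frame(n);cv2.imwrite(f"pics/{n}20.png",f["img"])
E
```

```text
t 12.32 pos [0.7408 0.4416 0.1785] gap 0.0613 F [ 0.8 -0.7 -2.8] q [0.45 0.55 1.49 0.02 0.53 1.54]
 shift [0.0859, 0.0012, 0.0524] turn [0.0012, 0.0029, 0.0006]
```

View pics/side20.png

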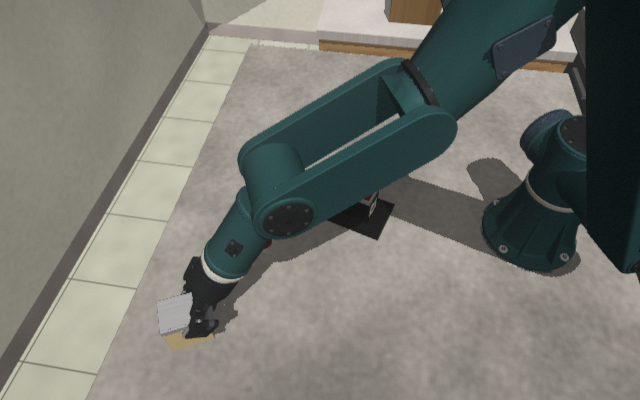

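View pics/wrist20.png

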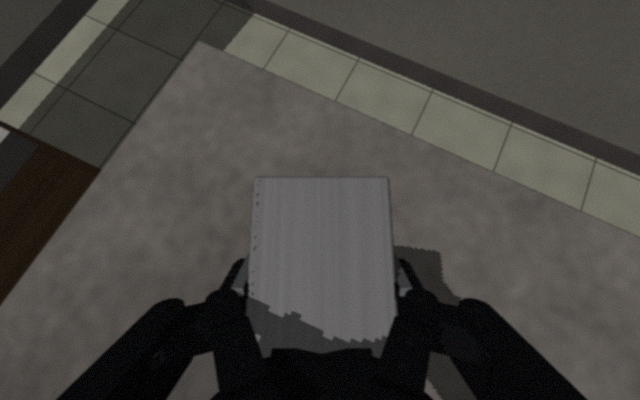

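The tin is upright in the gripper, with the lid edge still at row 177 as at the grip (no slip). I'll lower it.

Request:
step_arm([
  [1, [0.02, 0, 0.012], [0, 0.001, 0]],
  [1, [0.043, 0.001, 0.026], [0.001, 0.002, 0]],
  [1, [0.066, 0.001, 0.04], [0.001, 0.003, 0.001]],
  [1, [0.08, 0.001, 0.049], [0.001, 0.003, 0.001]],
  [1, [0.086, 0.001, 0.052], [0.001, 0.003, 0.001]],
])

```text
time: 12.88
position: [0.7444, 0.4411, 0.0752]
eef_rot: [2.508, 0.6, -1.365]
force: [-1.8, -0.1, -3.9]
finger_gap: 0.0612
```

```bash
python3 - <<'E'
from h import *
p,r=tooltgt(.74,.44,.003,27);go(p,r)
G=np.load("G.npy");s=arm.read_state();m=T(R.from_rotvec(s["eef_rot"]),s["position"])@G;print(m.round(4))
E
```

```text
t 12.88 pos [0.7444 0.4411 0.0752] gap 0.0612 F [-1.8 -0.1 -3.9] q [0.45 0.68 1.55 0.03 0.34 1.53]
 shift [0.0202, -0.0009, 0.0135] turn [-0.0007, 0.0025, -0.001]
[[ 8.915e-01 -4.530e-01  2.000e-03  7.407e-01]
 [ 4.530e-01  8.915e-01  1.600e-03  4.393e-01]
 [-2.500e-03 -5.000e-04  1.000e+00  2.730e-02]
 [ 0.000e+00  0.000e+00  0.000e+00  1.000e+00]]
```

Request:
step_arm([
  [1, [0.006, 0, 0.004], [-0.001, 0.002, -0.001]],
  [1, [0.012, -0.001, 0.008], [-0.001, 0.002, -0.001]],
  [1, [0.017, -0.001, 0.011], [-0.001, 0.002, -0.001]],
  [1, [0.02, -0.001, 0.013], [-0.001, 0.002, -0.001]],
  [1, [0.02, -0.001, 0.013], [-0.001, 0.002, -0.001]],
])

```text
time: 13.3
position: [0.7442, 0.4422, 0.0515]
eef_rot: [2.51, 0.603, -1.362]
force: [-0.3, -0.6, -3.7]
finger_gap: 0.0611
```

```bash
python3 - <<'E'
from h import *
p,r=tooltgt(.74,.44,.0,27);go(p,r)
G=np.load("G.npy");s=arm.read_state();m=T(R.from_rotvec(s["eef_rot"]),s["position"])@G;print(m.round(4))
f=arm.grab_frame("side");cv2.imwrite("pics/s21.png",cv2.resize(f["img"][240:380,120:280],None,fx=4,fy=4))
E
```

```text
t 13.3 pos [0.7442 0.4422 0.0515] gap 0.0611 F [-0.3 -0.6 -3.7] q [0.45 0.71 1.56 0.04 0.3  1.52]
 shift [0.0026, 0.0001, 0.0026] turn [0.0004, -0.0001, -0.0]
[[ 8.909e-01 -4.543e-01 -2.000e-04  7.406e-01]
 [ 4.543e-01  8.909e-01  1.000e-04  4.404e-01]
 [ 1.000e-04 -2.000e-04  1.000e+00  3.600e-03]
 [ 0.000e+00  0.000e+00  0.000e+00  1.000e+00]]
```

View pics/s21.png

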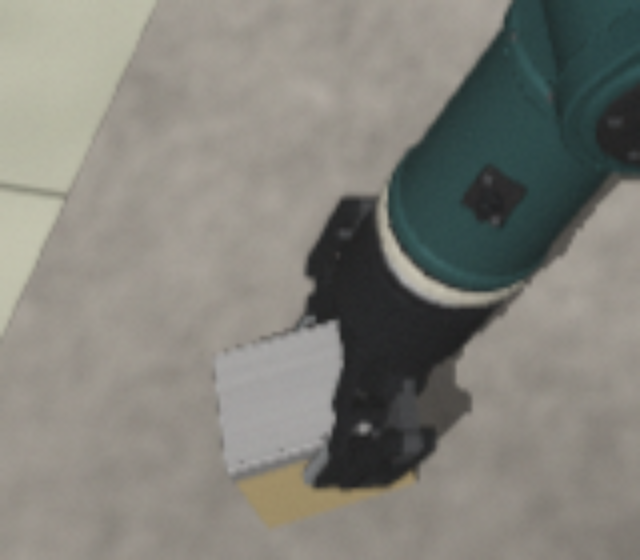

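Request:
step_arm([
  [1, [0.001, 0, 0.0005], [0, 0, 0]],
  [1, [0.002, 0, 0.0012], [0, 0, 0]],
  [1, [0.0028, 0, 0.0018], [0, 0, 0]],
  [1, [0.0028, 0, 0.0018], [0, 0, 0]],
])

```text
time: 13.68
position: [0.7453, 0.4428, 0.051]
eef_rot: [2.512, 0.604, -1.358]
force: [-3.1, -2.6, 6.2]
finger_gap: 0.0612
```

Contact, +6 N. I'll release in place.

Request:
step_arm([
  [0.4, [0, 0, 0], [0, 0, 0]],
  [-0.3, [0, 0, 0], [0, 0, 0]],
  [-1, [0, 0, 0], [0, 0, 0]],
  [-1, [0, 0, 0], [0, 0, 0]],
  [-1, [0, 0, 0], [0, 0, 0]],
], newtons=20)

```text
time: 14.1
position: [0.7459, 0.4431, 0.0516]
eef_rot: [2.514, 0.604, -1.356]
force: [0.5, 1.3, -0.8]
finger_gap: 0.0856
```

```bash
python3 - <<'E'
from h import *
s=arm.read_state();print(s["position"],s["force"].round(1),s["finger_gap"])
f=arm.grab_frame("side");cv2.imwrite("pics/s22.png",cv2.resize(f["img"][240:380,120:280],None,fx=4,fy=4))
f=arm.grab_frame("wrist");cv2.imwrite("pics/w22.png",f["img"])
E
```

```text
[0.74588484 0.44305838 0.05161395] [ 0.5  1.3 -0.8] 0.08557514586245506
```

View pics/s22.png

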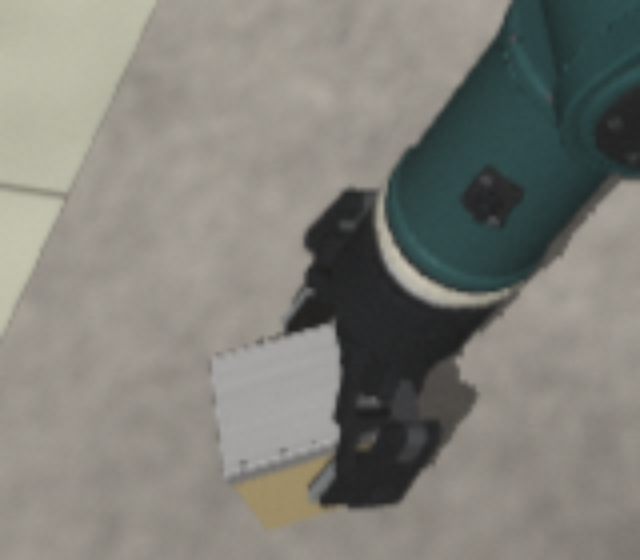

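View pics/w22.png

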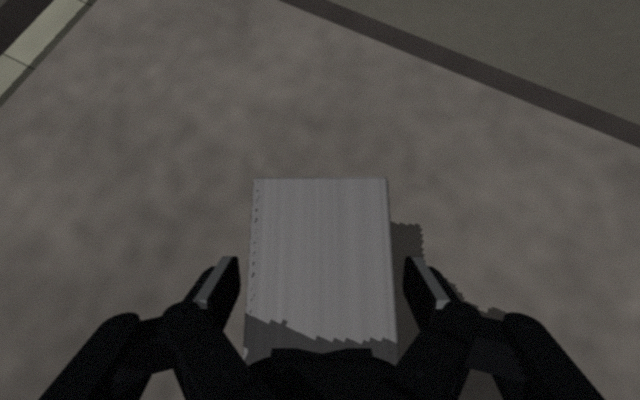

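The tin stands freely between the open fingers. I'll back off along the tool axis.

Request:
step_arm([
  [-1, [-0.015, 0, 0], [0, 0, 0]],
  [-1, [-0.04, 0, 0], [0, 0, 0]],
  [-1, [-0.075, 0, 0], [0, 0, 0]],
  [-1, [-0.11, 0, 0], [0, 0, 0]],
  [-1, [-0.15, 0, 0], [0, 0, 0]],
])

```text
time: 14.62
position: [0.6715, 0.405, 0.1766]
eef_rot: [2.512, 0.603, -1.358]
force: [0.7, -0.3, 0.7]
finger_gap: 0.0855
```

Request:
step_arm([
  [-1, [0, 0, 0], [0, 0, 0]],
  [-1, [0, 0, 0], [0, 0, 0]],
])

```text
time: 14.78
position: [0.6721, 0.4055, 0.1803]
eef_rot: [2.516, 0.604, -1.352]
force: [0.1, -0.6, -0.8]
finger_gap: 0.0853
```

```bash
python3 - <<'E'
from h import *
go([.74,.44,.19],tilt(0,27))
for n in("side","wrist","top"):
    f=arm.grab_frame(n);cv2.imwrite(f"pics/{n}23.png",f["img"])
E
```

```text
t 14.78 pos [0.6721 0.4055 0.1803] gap 0.0853 F [ 0.1 -0.6 -0.8] q [0.45 0.45 1.68 0.03 0.43 1.53]
 shift [0.0339, 0.0001, -0.0689] turn [0.0004, -0.5844, -0.0002]
```

View pics/side23.png

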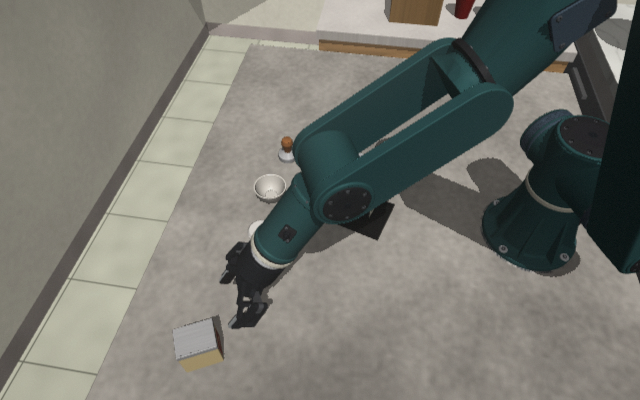

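View pics/wrist23.png

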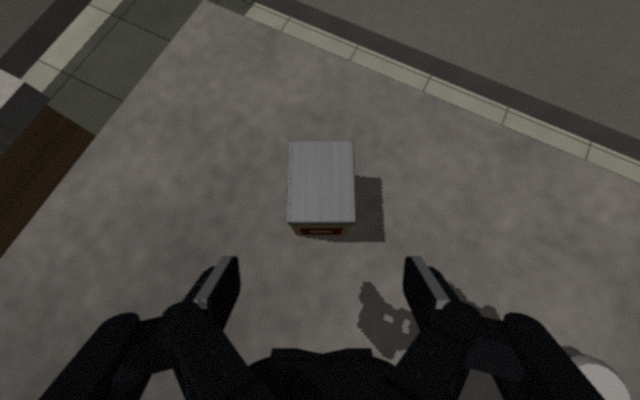

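View pics/top23.png

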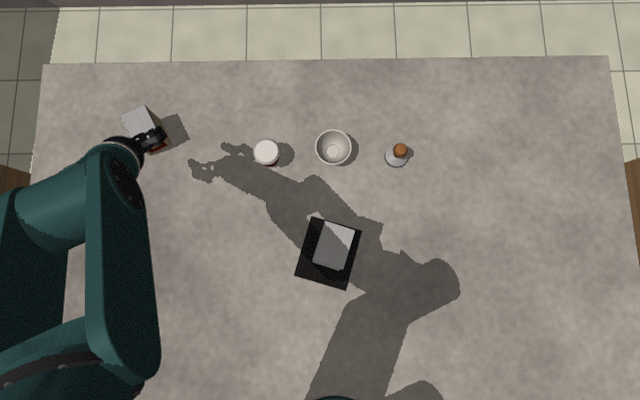

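The cream tin stands upright and free (wrist lid (288,141)–(355,221)), and the bystanders are in place. I'll measure its lid.

```bash
python3 - <<'E'
from h import *
lid((260,120,385,245),.09,dark=100,save="pics/w24.png")
s=arm.read_state();f=arm.grab_frame("wrist")
P=np.array([onplane(f,u,v,.09,s) for u,v in((288,141),(353,141),(355,221.5),(288,221.5))]);print(P.round(4).tolist(),P.mean(0))
lid((150,300,240,380),.09,"side",dark=110,save="pics/s24.png")
E
```

```text
centre mm [740.7 440.6] size [59.1 76.4] long-axis yaw 27.0 bbox (27, 20, 66, 79)
[[0.7594, 0.4847, 0.09], [0.7877, 0.4292, 0.09], [0.7177, 0.394, 0.09], [0.6907, 0.447, 0.09]] [0.73886293 0.43870683 0.09      ]
centre mm [739.6 442.5] size [67.3 80.8] long-axis yaw 27.2 bbox (22, 19, 44, 41)
```

View pics/w24.png

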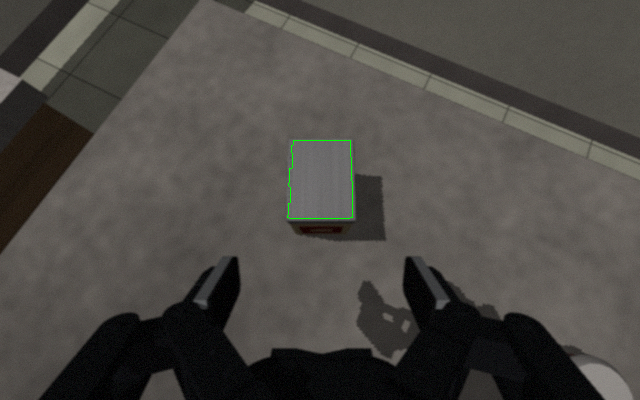

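```bash
python3 - <<'E'
from h import *
go([.738,.439,.17],tilt(0,27))
E
```

```text
t 15.08 pos [0.6713 0.4049 0.1746] gap 0.0854 F [0.3 0.1 0.5] q [0.45 0.46 1.68 0.03 0.43 1.53]
 shift [0.0447, -0.0001, -0.0603] turn [0.0001, -0.5768, -0.0]
```

Request:
step_arm([
  [-1, [0.005, 0, -0.015], [0, -0.115, 0]],
  [-1, [0.012, 0, -0.03], [0, -0.23, 0]],
  [-1, [0.022, 0, -0.045], [0, -0.345, 0]],
  [-1, [0.034, 0, -0.055], [0, -0.46, 0]],
  [-1, [0.045, 0, -0.06], [0, -0.577, 0]],
])

```text
time: 15.5
position: [0.7385, 0.439, 0.1718]
eef_rot: [2.039, 0.49, -1.889]
force: [1.2, 0.5, -1.1]
finger_gap: 0.0849
```

Request:
step_arm([
  [-1, [0, 0, 0], [0, 0, 0]],
  [-1, [0, 0, 0], [0, 0, 0]],
])

```text
time: 15.67
position: [0.7401, 0.4396, 0.1669]
eef_rot: [2.037, 0.489, -1.892]
force: [-0.4, -0.0, -0.2]
finger_gap: 0.0856
```

```bash
python3 - <<'E'
from h import *
go([.738,.439,.045],tilt(0,27))
f=arm.grab_frame("wrist");cv2.imwrite("pics/w25.png",f["img"])
E
```

```text
t 15.67 pos [0.7401 0.4396 0.1669] gap 0.0856 F [-0.4 -0.  -0.2] q [0.46 0.75 0.96 0.   1.35 1.55]
 shift [0.1214, -0.0005, 0.0111] turn [-0.0002, -0.0735, -0.0]
```

View pics/w25.png

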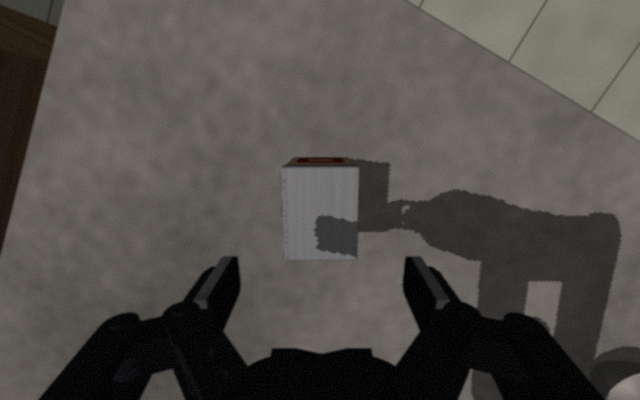

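The lid is centred (u 282–359) and square. I'll straighten the remaining tilt and descend.

Request:
step_arm([
  [-1, [0.015, 0, 0.002], [0, -0.05, 0]],
  [-1, [0.03, 0, 0.003], [0, -0.074, 0]],
  [-1, [0.04, 0, 0.004], [0, -0.074, 0]],
  [-1, [0.04, 0, 0.004], [0, -0.074, 0]],
])

```text
time: 16.05
position: [0.7352, 0.4375, 0.1251]
eef_rot: [1.955, 0.47, -1.962]
force: [-0.2, 0.3, -1.2]
finger_gap: 0.0852
```

```bash
python3 - <<'E'
from h import *
go([.738,.439,.045],tilt(0,27))
E
```

```text
t 16.05 pos [0.7352 0.4375 0.1251] gap 0.0852 F [-0.2  0.3 -1.2] q [0.46 0.82 0.93 0.   1.4  1.56]
 shift [0.08, -0.0, -0.0035] turn [0.0001, 0.0037, 0.0002]
```

Request:
step_arm([
  [-1, [0.025, 0, -0.001], [0, 0.004, 0]],
  [-1, [0.05, 0, -0.002], [0, 0.004, 0]],
  [-1, [0.068, 0, -0.003], [0, 0.004, 0]],
  [-1, [0.08, 0, -0.004], [0, 0.004, 0]],
  [-1, [0.08, 0, -0.004], [0, 0.004, 0]],
])

```text
time: 16.47
position: [0.7361, 0.438, 0.0426]
eef_rot: [1.955, 0.47, -1.962]
force: [-0.3, 0.1, -0.5]
finger_gap: 0.0855
```

Request:
step_arm([
  [0, [0, 0, 0], [0, 0, 0]],
  [1, [0, 0, 0], [0, 0, 0]],
  [1, [0, 0, 0], [0, 0, 0]],
  [1, [0, 0, 0], [0, 0, 0]],
  [1, [0, 0, 0], [0, 0, 0]],
], newtons=60)

```text
time: 16.88
position: [0.737, 0.4387, 0.0447]
eef_rot: [1.958, 0.471, -1.96]
force: [-0.6, -0.1, 5.7]
finger_gap: 0.0616
```

Request:
step_arm([
  [1, [0, 0, 0], [0, 0, 0]],
  [1, [0, 0, 0], [0, 0, 0]],
])

```text
time: 17.05
position: [0.7371, 0.4386, 0.0448]
eef_rot: [1.958, 0.471, -1.959]
force: [0.2, 1.3, -2.8]
finger_gap: 0.0615
```

```bash
python3 - <<'E'
from h import *
go([.738,.439,.25],tilt(0,27))
s=arm.read_state();print(R.from_rotvec(s["eef_rot"]).as_matrix().round(4));f=arm.grab_frame("wrist");cv2.imwrite("pics/w26.png",f["img"])
c=R.from_rotvec(s["eef_rot"])
for v in(209,211,213):print(v,c.inv().apply(onplane(f,321,v,.09,s)-s["position"]).round(4))
E
```

```text
t 17.05 pos [0.7371 0.4386 0.0448] gap 0.0615 F [ 0.2  1.3 -2.8] q [0.46 0.89 0.98 0.   1.27 1.56]
 shift [-0.2052, 0.0001, -0.0008] turn [0.0003, 0.0006, 0.0002]
[[-7.000e-04  4.543e-01 -8.909e-01]
 [-1.000e-04 -8.909e-01 -4.543e-01]
 [-1.000e+00 -2.000e-04  6.000e-04]]
209 [-0.0452  0.0008 -0.0448]
211 [-0.0452  0.0008 -0.044 ]
213 [-0.0452  0.0008 -0.0432]
```

View pics/w26.png

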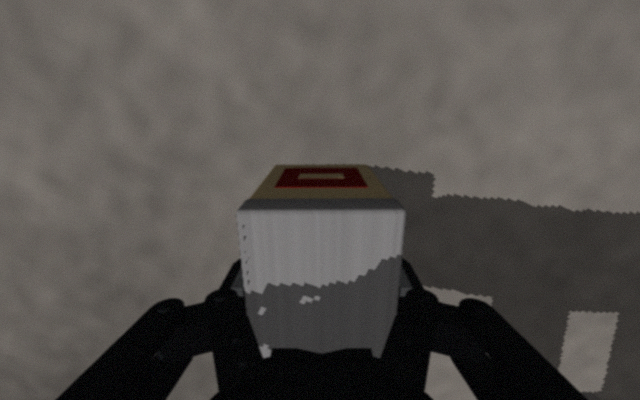

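The cream tin is gripped squarely (gap 61.5 mm, lid edge at row ~209), like the red one was, so the red release pose 90 mm higher is the target. I'll lift.

Request:
step_arm([
  [1, [-0.03, 0, 0], [0, 0, 0]],
  [1, [-0.07, 0, 0], [0, 0, 0]],
  [1, [-0.11, 0, 0], [0, 0, 0]],
  [1, [-0.15, 0, 0], [0, 0, 0]],
  [1, [-0.19, 0, 0], [0, 0, 0]],
])

```text
time: 17.52
position: [0.7367, 0.4382, 0.2354]
eef_rot: [1.956, 0.47, -1.961]
force: [1.0, 0.9, -2.9]
finger_gap: 0.0614
```

Request:
step_arm([
  [1, [-0.05, 0, 0.02], [0, 0, 0]],
  [1, [-0.06, 0, 0.05], [0, 0, 0]],
  [1, [-0.06, 0, 0.08], [0, 0, 0]],
])

```text
time: 17.77
position: [0.6676, 0.4028, 0.3025]
eef_rot: [1.968, 0.472, -1.951]
force: [0.6, -0.5, -1.9]
finger_gap: 0.0613
```

```bash
cat >> h.py <<'E'
RED=R.from_rotvec([-2.043,.342,2.04])
E
python3 - <<'E'
from h import *
print(RED.as_matrix().round(4))
go([.43,.006,.29],RED)
E
```

```text
[[ 1.400e-03 -3.260e-01 -9.454e-01]
 [-2.000e-04 -9.454e-01  3.260e-01]
 [-1.000e+00 -3.000e-04 -1.400e-03]]
t 17.77 pos [0.6676 0.4028 0.3025] gap 0.0613 F [ 0.6 -0.5 -1.9] q [ 0.45  0.58  0.96 -0.    1.59  1.55]
 shift [0.0092, 0.2456, 0.392] turn [0.8033, -0.0066, 0.0035]
```

Request:
step_arm([
  [1, [0.0, 0.017, 0.027], [0.057, 0, 0]],
  [1, [0.001, 0.035, 0.055], [0.115, -0.001, 0]],
  [1, [0.002, 0.052, 0.084], [0.172, -0.001, 0.001]],
  [1, [0.002, 0.07, 0.112], [0.23, -0.002, 0.001]],
  [1, [0.003, 0.088, 0.14], [0.287, -0.002, 0.001]],
])

```text
time: 18.18
position: [0.5814, 0.2594, 0.2977]
eef_rot: [2.132, 0.195, -2.121]
force: [0.7, -1.3, -3.3]
finger_gap: 0.0616
```

```bash
python3 - <<'E'
from h import *
go([.43,.006,.29],RED)
E
```

```text
t 18.18 pos [0.5814 0.2594 0.2977] gap 0.0616 F [ 0.7 -1.3 -3.3] q [ 0.31  0.36  1.34 -0.    1.43  1.7 ]
 shift [0.0066, 0.2219, 0.1947] turn [0.5137, -0.0036, 0.0021]
```

Request:
step_arm([
  [1, [0.001, 0.025, 0.022], [0.057, 0, 0]],
  [1, [0.002, 0.05, 0.043], [0.114, -0.001, 0]],
  [1, [0.002, 0.074, 0.065], [0.171, -0.001, 0.001]],
  [1, [0.003, 0.099, 0.087], [0.228, -0.002, 0.001]],
  [1, [0.004, 0.123, 0.108], [0.285, -0.002, 0.001]],
])

```text
time: 18.6
position: [0.4958, 0.1175, 0.2926]
eef_rot: [-2.169, 0.115, 2.164]
force: [0.3, -1.6, -2.8]
finger_gap: 0.0617
```

```bash
python3 - <<'E'
from h import *
go([.43,.006,.29],RED)
f=arm.grab_frame("wrist");cv2.imwrite("pics/w27.png",f["img"])
E
```

```text
t 18.6 pos [0.4958 0.1175 0.2926] gap 0.0617 F [ 0.3 -1.6 -2.8] q [ 0.1   0.17  1.62 -0.    1.35  1.77]
 shift [0.0024, 0.1179, 0.0537] turn [0.226, -0.0008, 0.0005]
```

View pics/w27.png

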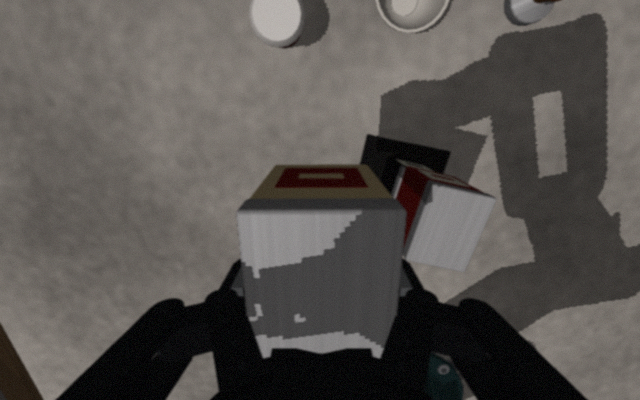

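The wrist view shows the column at (440,200), ahead to the right, clear below the held tin.

Request:
step_arm([
  [1, [0.0, 0.025, 0.011], [0.05, 0, 0]],
  [1, [0.001, 0.05, 0.022], [0.1, 0, 0]],
  [1, [0.001, 0.075, 0.034], [0.15, 0, 0]],
  [1, [0.002, 0.1, 0.046], [0.2, -0.001, 0]],
  [1, [0.002, 0.118, 0.054], [0.226, -0.001, 0]],
])

```text
time: 19.07
position: [0.4233, 0.0005, 0.2902]
eef_rot: [-2.035, 0.355, 2.044]
force: [-0.3, -0.7, -2.8]
finger_gap: 0.0616
```

Request:
step_arm([
  [1, [0, 0, 0], [0, 0, 0]],
  [1, [0, 0, 0], [0, 0, 0]],
])

```text
time: 19.23
position: [0.4225, -0.0001, 0.29]
eef_rot: [-2.034, 0.357, 2.044]
force: [0.4, -0.0, -3.4]
finger_gap: 0.061
```

```bash
python3 - <<'E'
from h import *
go([.4468,.0006,.25],RED)
f=arm.grab_frame("wrist");im=f["img"];cv2.imwrite("pics/c28.png",cv2.resize(im[100:220,220:420],None,fx=4,fy=4,interpolation=cv2.INTER_NEAREST))
E
```

```text
t 19.23 pos [ 4.225e-01 -1.000e-04  2.900e-01] gap 0.061 F [ 0.4 -0.  -3.4] q [-0.16  0.04  1.77 -0.01  1.33  1.75]
 shift [0.0399, -0.009, -0.0228] turn [-0.0087, 0.0052, -0.0066]
```

View pics/c28.png

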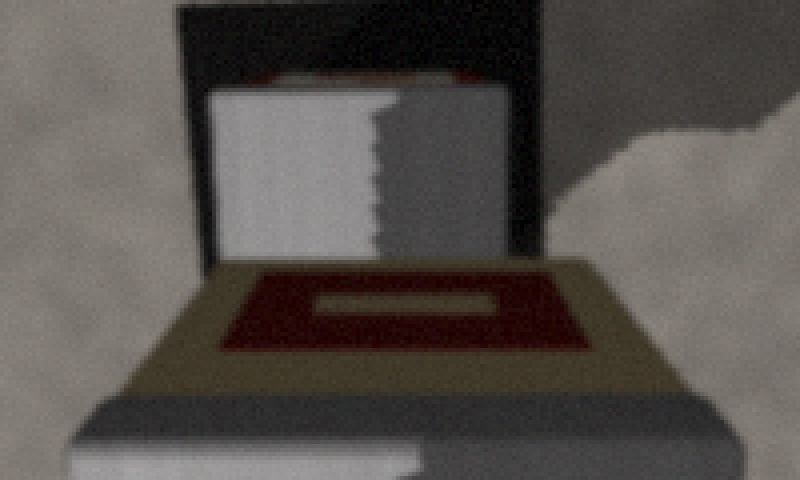

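The red lid is visible ahead and parallel. I'll move over it and down to about 17 mm above.

Request:
step_arm([
  [1, [0.005, -0.004, -0.01], [-0.004, 0.002, -0.003]],
  [1, [0.012, -0.009, -0.023], [-0.009, 0.005, -0.007]],
  [1, [0.025, -0.009, -0.023], [-0.009, 0.005, -0.007]],
  [1, [0.042, -0.009, -0.023], [-0.009, 0.005, -0.007]],
  [1, [0.042, -0.009, -0.023], [-0.009, 0.005, -0.007]],
])

```text
time: 19.7
position: [0.4471, 0.0024, 0.245]
eef_rot: [-2.04, 0.337, 2.046]
force: [-0.5, -0.7, -3.2]
finger_gap: 0.0613
```

Request:
step_arm([
  [1, [0, 0, 0], [0, 0, 0]],
  [1, [0, 0, 0], [0, 0, 0]],
])

```text
time: 19.87
position: [0.4478, 0.003, 0.2448]
eef_rot: [-2.04, 0.336, 2.047]
force: [-0.4, 0.7, -4.0]
finger_gap: 0.0614
```

```bash
python3 - <<'E'
from h import *
go([.4468,.0006,.2298],RED)
s=arm.read_state();f=arm.grab_frame("wrist");c=R.from_rotvec(s["eef_rot"])
im=f["img"];cv2.imwrite("pics/c29.png",cv2.resize(im[125:220,230:410],None,fx=4,fy=4,interpolation=cv2.INTER_NEAREST))
g=cv2.cvtColor(im,cv2.COLOR_BGR2GRAY).astype(int);print(g[150:172,300],g[150:172,345])
for v,z in ((158,.185),(160,.185),(162,.185),(164,s["position"][2]-.0448)):
    p=onplane(f,321,v,z,s);print(v,p.round(4),"tool",c.inv().apply(p-s["position"]).round(4))
E
```

```text
t 19.87 pos [0.4478 0.003  0.2448] gap 0.0614 F [-0.4  0.7 -4. ] q [-0.15  0.12  1.8   0.    1.22  1.75]
 shift [0.015, 0.0026, 0.0001] turn [0.0044, 0.0053, 0.0007]
[63 65 52 30 24 30 40 50 52 65 72 70 68 65 66 60 53 45 25 20 24  9] [68 68 59 36 21 31 38 46 54 64 67 74 72 71 65 64 50 43 27 20 21 12]
158 [ 0.4911 -0.0127  0.185 ] tool [ 0.0596  0.001  -0.0463]
160 [ 0.4897 -0.0122  0.185 ] tool [ 0.0596  0.001  -0.0449]
162 [ 0.4884 -0.0118  0.185 ] tool [ 0.0596  0.001  -0.0434]
164 [ 0.4898 -0.0123  0.2   ] tool [ 0.0446  0.001  -0.0449]
```

View pics/c29.png

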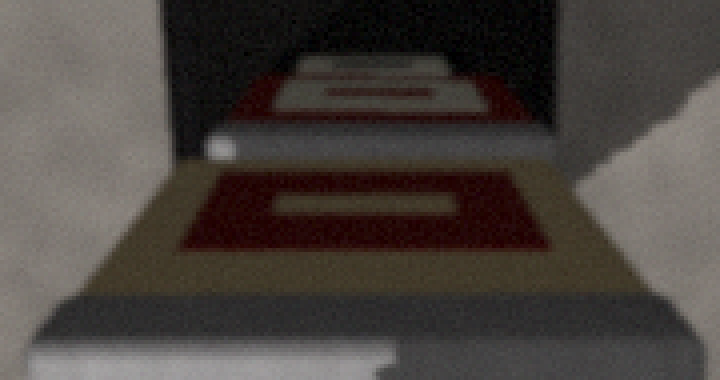

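The red lid's centre is at u≈325 against 321.5 for the cream tin, i.e. 2.6 mm to +y, which matches the computed shift. I'll correct that and descend.

Request:
step_arm([
  [1, [0.002, 0.001, 0], [0.002, 0.003, 0]],
  [1, [0.004, 0.0026, -0.0004], [0.004, 0.005, 0.001]],
  [1, [0.008, 0.0028, -0.0004], [0.004, 0.005, 0.001]],
  [1, [0.01, 0.0028, -0.0004], [0.004, 0.005, 0.001]],
  [1, [0.01, 0.0028, -0.0004], [0.004, 0.005, 0.001]],
])

```text
time: 20.33
position: [0.4469, 0.0001, 0.2348]
eef_rot: [-2.043, 0.342, 2.04]
force: [-0.7, 0.5, -3.0]
finger_gap: 0.0609
```

Request:
step_arm([
  [1, [0, 0, 0], [0, 0, 0]],
  [1, [0, 0, 0], [0, 0, 0]],
])

```text
time: 20.5
position: [0.4468, 0.0, 0.2348]
eef_rot: [-2.043, 0.342, 2.04]
force: [-0.2, 0.7, -3.1]
finger_gap: 0.0613
```

```bash
python3 - <<'E'
from h import *
go([.4468,.0006,.2298],RED)
f=arm.grab_frame("wrist");im=f["img"];cv2.imwrite("pics/c30.png",cv2.resize(im[125:220,230:410],None,fx=4,fy=4,interpolation=cv2.INTER_NEAREST))
f=arm.grab_frame("side");im=f["img"];cv2.imwrite("pics/s30.png",cv2.resize(im[90:240,300:420],None,fx=4,fy=4,interpolation=cv2.INTER_NEAREST))
E
```

```text
t 20.5 pos [0.4468 0.     0.2348] gap 0.0613 F [-0.2  0.7 -3.1] q [-0.15  0.13  1.82 -0.    1.19  1.75]
 shift [0.005, -0.0005, 0.0002] turn [-0.0001, 0.0001, -0.0003]
```

View pics/c30.png

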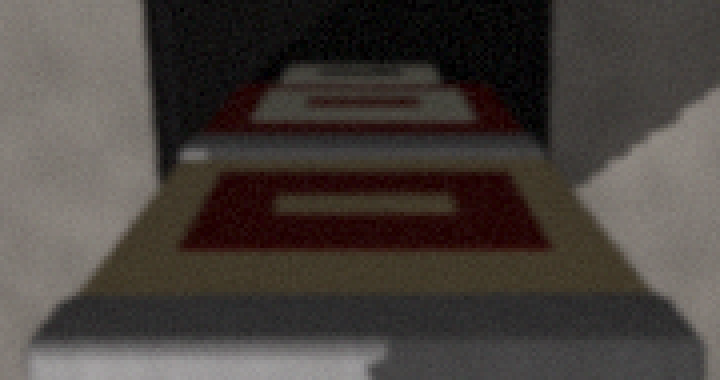

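View pics/s30.png

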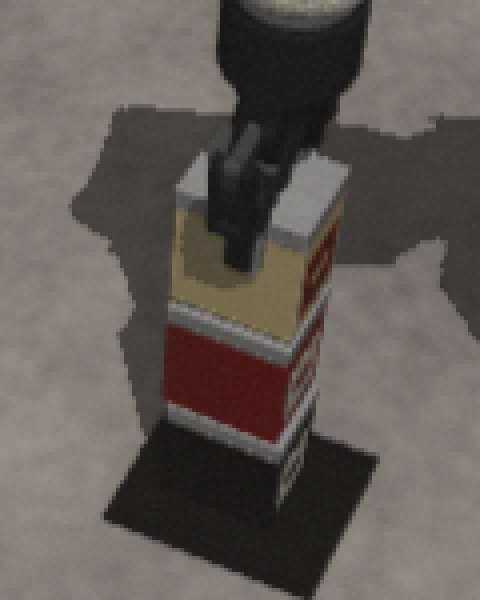

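In line in both views. I'll make the final descent.

Request:
step_arm([
  [1, [0.001, -0.0005, 0], [0, 0, 0]],
  [1, [0.002, -0.0005, 0], [0, 0, 0]],
  [1, [0.003, -0.0005, 0], [0, 0, 0]],
  [1, [0.004, -0.0005, 0], [0, 0, 0]],
  [1, [0.004, -0.0005, 0], [0, 0, 0]],
])

```text
time: 21.02
position: [0.447, 0.0005, 0.2306]
eef_rot: [-2.043, 0.342, 2.04]
force: [0.0, -0.8, -3.5]
finger_gap: 0.0616
```

Request:
step_arm([
  [1, [0.0008, 0, 0], [0, 0, 0]],
  [1, [0.0014, 0, 0], [0, 0, 0]],
  [1, [0.0014, 0, 0], [0, 0, 0]],
])

```text
time: 21.27
position: [0.4471, 0.0005, 0.2296]
eef_rot: [-2.043, 0.342, 2.04]
force: [-0.5, 0.2, 2.0]
finger_gap: 0.0615
```

Contact (from -3.5 to +2 N). I'll release.

Request:
step_arm([
  [0, [0, 0, 0], [0, 0, 0]],
  [-0.7, [0, 0, 0], [0, 0, 0]],
  [-1, [0, 0, 0], [0, 0, 0]],
  [-1, [0, 0, 0], [0, 0, 0]],
  [-1, [0, 0, 0], [0, 0, 0]],
], newtons=20)

```text
time: 21.68
position: [0.4474, 0.0004, 0.2297]
eef_rot: [-2.044, 0.342, 2.04]
force: [-0.6, -1.5, -0.0]
finger_gap: 0.0855
```

Request:
step_arm([
  [-1, [-0.015, 0, 0], [0, 0, 0]],
  [-1, [-0.04, 0, 0], [0, 0, 0]],
  [-1, [-0.07, 0, 0], [0, 0, 0]],
  [-1, [-0.1, 0, 0], [0, 0, 0]],
  [-1, [-0.13, 0, 0], [0, 0, 0]],
])

```text
time: 22.1
position: [0.4468, 0.0006, 0.3611]
eef_rot: [-2.044, 0.342, 2.04]
force: [0.1, 1.1, -0.1]
finger_gap: 0.0851
```

Request:
step_arm([
  [-1, [0, 0.03, 0], [0, 0, 0]],
  [-1, [0, 0.06, 0], [0, 0, 0]],
  [-1, [0, 0.1, 0], [0, 0, 0]],
  [-1, [0, 0.14, 0], [0, 0, 0]],
  [-1, [0, 0.17, 0], [0, 0, 0]],
])

```text
time: 22.52
position: [0.3904, -0.1623, 0.3614]
eef_rot: [-2.045, 0.344, 2.04]
force: [0.2, -0.4, -0.2]
finger_gap: 0.0856
```

```bash
python3 - <<'E'
from h import *
s=arm.read_state();print(s["time"],s["position"],s["force"].round(1))
for n in("side","top"):
    f=arm.grab_frame(n);cv2.imwrite(f"pics/{n}31.png",f["img"])
E
```

```text
22.5167 [ 0.39041196 -0.16231065  0.36135885] [ 0.2 -0.4 -0.2]
```

View pics/side31.png

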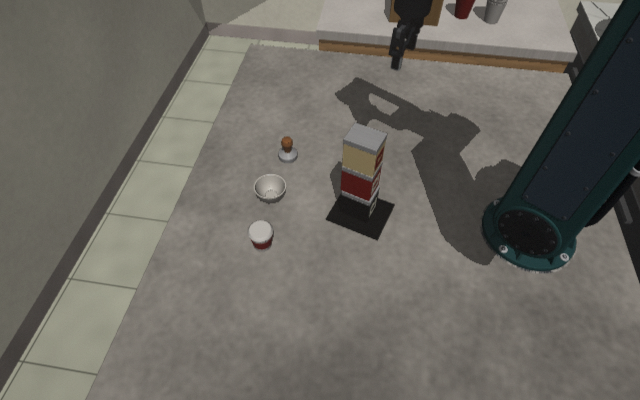

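View pics/top31.png

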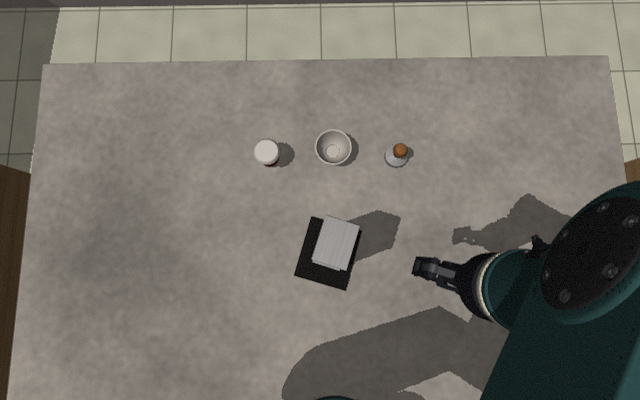

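The column of three stands at side (362,170), with the bystanders in place. I'll do a quick measured check.

```bash
python3 - <<'E'
from h import *
lid((290,205,375,290),.275,"top",110)
lid((335,115,395,160),.275,"side",120)
f=arm.grab_frame("side");cv2.imwrite("pics/s32.png",cv2.resize(f["img"][115:245,320:400],None,fx=4.5,fy=4.5))
E
```

```text
centre mm [450.4  -0. ] size [61.3 82.9] long-axis yaw -19.0 bbox (22, 11, 47, 54)
centre mm [451.6  -2.3] size [61.4 78.7] long-axis yaw -18.8 bbox (11, 9, 39, 26)
```

View pics/s32.png

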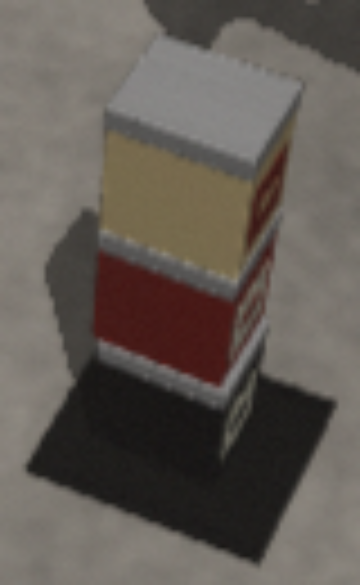

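The column is straight, with cream at (450.4, 0) mm, yaw -19°, and red at (450, 0), -18.9°. I'm handing it in.

```bash
python3 -c "
from station import arm
print(arm.close_job())"
```

```text
the job is handed in; nothing more can be done
None
```

The job is handed in at about 22.5 s on the robot's clock; the hand-in gave no verdict. I set the red tin on the black one and let go. I then stood the cream tin upright at about (0.74, 0.44), let go, took it again and set it on the red tin.

Last checks from the pictures:
- **Column:** cream sits at (450, 0) mm with yaw -19.0°, red at (450, 0) with yaw -18.9°. Black was at (447.5, 1) with yaw about -19°, measured before stacking. Lids are up and edges are in line in the side view.
- **Offset and disagreement:** red and black differ by about 2.5 mm, which is within the 8 mm limit. The side and top cameras disagree by about 2.5 mm on the cream lid, close to the 2 mm calibration error.
- **Not measured:** I did not measure the black tin again after stacking; the side view shows no visible shift.
- **Surroundings:** the paper cup, tamper and bowl looked unmoved in the last views, and the arm is clear of everything.

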